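Open and fill the stockroom transit case

TASK

Open the transit case: press its release tab in, then pivot the cover up on its near edge and out of its frame, and lay it squarely on the sloped rest with its grip rib up and its lug edge down at the lip. Then pack all the loose flat amber bottles into the well with the ribbed floor and all the slim cartons into the well with the smooth floor, each resting low on the floor of its well (not stacked or stood on end) so that the cover could go back on. Leave the jar, the tape and the stapler where they are.

Things in the scene. Friction and masses are not known exactly. Their poses are not given: they have to be found in the camera images.
- case: Grey plastic case fixed to the bench, 224 (x) x 244 (y) mm. Origin: centre of underside, on the bench; x points away from the robot to the tab side, z up. Walls 5 mm, tops at 47 mm; near wall topped at 54 mm by a keeper bar over a slot. Two wells side by side in y, each 214 (x) x 115 (y) mm, 4 mm divider at y = 0, 36 mm high. Two 8 x 12 mm ejector posts inside the far wall at x 101, y +-40 mm.
- well_bottles (a point): Centre of the bottle well (-y side of the case), on top of its floor ribs, 8 mm above the bench. A 5 mm ledge for the cover, top at 42 mm, runs inside each side wall. Axes as the case.
- well_cartons (a point): Centre of the carton well (+y side of the case), on its smooth floor, 5 mm above the bench. Axes as the case.
- case_slot (a point): Middle of the slot in the near wall of the case (case x = -107 mm, 44 mm above the bench). The cover pivots about the line through it along case y.
- tab (a joint): Release tab: white push pad on a stem amid the far side of the case; its catch bar holds two hooks on the cover's far edge. 0 = out, latched; grows to 0.010 m as it is pushed in. Sprung, 3 to 7 N. By 0.008 the hooks are free and ejector springs lift the cover's far edge 14 mm (tilt about 0.07 rad); let go, the tab comes out under the hooks and the cover stays raised.
- tab_pad (a point): Centre of the tab's front face, 40 mm wide (y), 24 mm high, 31 mm above the bench, 30 mm outside the case's far wall. Push it level towards the case (case -x), fingertips not lower than about 25 mm so that the hand clears the case's wall.
- cover: Loose snap-in cover, 110 g: clear panel 210 (x) x 230 (y) x 4 mm, white rim. Origin: centre of underside; z up, x to its latch edge. Starts in the case's frame, underside at 42 mm, axes as the case. Lugs at y +-70 mm jut 10 mm from its near (-x) edge under the keeper bar: pivot it up on that edge (0.4 rad is easy), then draw it along its own +x 15 mm or more. Hooks at y +-24 mm reach x = 123, z = -19 mm.
- cover_grip (a point): On the cover's grip rib: upright, 12 (x) x 90 (y) mm, 30 mm high above the panel, 52 mm from the cover's centre to the latch edge. This point is on its middle, 4 mm below its top. Pinch it across x.
- cover_heel (a point): Middle of the cover's near (lug) edge, x = -105 mm, at half thickness.
- rest_deck: Slope of the dark steel cover rest, fixed: two rails 210 mm long, 22 mm wide, at y +-75 mm. Origin: centre of the slope's surface, 72 mm above the bench; x points up the slope (away from the robot, rising 0.40 rad), z square to it. A lip 200 mm wide, 14 mm high closes the lower end at x = -105 mm. With its lugs on the lip the cover's origin lies at x = +10 mm here.
- bottle1: Flat oblong amber medicine bottle with a white screw cap and a paper label, lying flat, 80 mm long, 34 mm wide, 28 mm thick, about 110 g. Origin at its centre (14 mm above what it lies on); x along its length to the cap; the rectangular body reaches from x = -40 to +16 mm, the cap is 23 mm across. May be absent.
- bottle2: Flat oblong amber medicine bottle with a white screw cap and a paper label, lying flat, 80 mm long, 34 mm wide, 28 mm thick, about 110 g. Origin at its centre (14 mm above what it lies on); x along its length to the cap; the rectangular body reaches from x = -40 to +16 mm, the cap is 23 mm across. May be absent.
- bottle3: Flat oblong amber medicine bottle with a white screw cap and a paper label, lying flat, 80 mm long, 34 mm wide, 28 mm thick, about 110 g. Origin at its centre (14 mm above what it lies on); x along its length to the cap; the rectangular body reaches from x = -40 to +16 mm, the cap is 23 mm across. May be absent.
- carton1: Slim paper medicine carton, closed, lying flat, 80 (x) x 34 (y) x 28 mm, about 60 g. Origin at its centre (14 mm above what it lies on). May be absent.
- carton2: Slim paper medicine carton, closed, lying flat, 80 (x) x 34 (y) x 28 mm, about 60 g. Origin at its centre (14 mm above what it lies on). May be absent.
- carton3: Slim paper medicine carton, closed, lying flat, 80 (x) x 34 (y) x 28 mm, about 60 g. Origin at its centre (14 mm above what it lies on). May be absent.
- cream_jar: Bystander: squat white jar with lid, 48 mm across, 44 mm high, standing. Origin: centre of its underside.
- tape_roll: Bystander: roll of brown tape lying flat, 60 mm across, 24 mm high. Origin: centre of its underside.
- stapler: Bystander: desk stapler, 78 (x) x 28 (y) x 36 mm. Origin: centre of its underside.

How it is judged:
On the way, in this order (a step that is already met when the one before it is completed fails the run):
1. the release tab is pressed in by the gripper (beyond 2 mm) with the cover still in its frame (value of joint tab above 0.002 m and contact force between the fingers and case above 0.5 N and distance between cover_heel and case_slot below 0.02 m), for 0.04 s.
2. the cover is pivoted up by more than 0.15 rad with its near edge still at the slot (within 30 mm) (angle between cover's own z axis and vertical above 0.15 rad and distance between cover_heel and case_slot below 0.03 m), for 0.04 s.
At the end, for the whole second after the job is handed in: Cover at rest on the slope: flat within 0.12 rad, turned under 0.3 rad, rib up, lugs down, centre -30 to +50 mm along it, within 45 mm sideways. All bottles present in the ribbed well, all cartons in the smooth one, centres under 32 mm above the bench, at rest (angle between the z axis of cover and the z axis of rest_deck, either way round below 0.12 rad and angle between the y axis of cover and the y axis of rest_deck, either way round below 0.3 rad and x of cover in the frame of rest_deck between -0.03 and 0.05 m and y of cover in the frame of rest_deck between -0.045 and 0.045 m and z of cover in the frame of rest_deck between -0.006 and 0.012 m and z of cover_grip in the frame of rest_deck above 0.02 m and linear speed of each of cover, bottle1, bottle2, bottle3, carton1, carton2, carton3 below 0.02 m/s and x of cover_grip in the frame of rest_deck above 0.02 m and x of bottle1 in the frame of case between -0.105 and 0.105 m and y of bottle1 in the frame of case between -0.116 and -0.002 m and z of each of bottle1, bottle2, bottle3, carton1, carton2, carton3 in the frame of case below 0.032 m and x of bottle2 in the frame of case between -0.105 and 0.105 m and y of bottle2 in the frame of case between -0.116 and -0.002 m and x of bottle3 in the frame of case between -0.105 and 0.105 m and y of bottle3 in the frame of case between -0.116 and -0.002 m and x of carton1 in the frame of case between -0.105 and 0.105 m and y of carton1 in the frame of case between 0.002 and 0.116 m and x of carton2 in the frame of case between -0.105 and 0.105 m and y of carton2 in the frame of case between 0.002 and 0.116 m and x of carton3 in the frame of case between -0.105 and 0.105 m and y of carton3 in the frame of case between 0.002 and 0.116 m); the robot touches nothing.
It fails at once if the cream jar is moved by more than 60 mm (distance of cream_jar from where it was at the start of the episode above 0.06 m).
It fails at once if the tape roll is moved by more than 60 mm (distance of tape_roll from where it was at the start of the episode above 0.06 m).
It fails at once if the stapler is moved by more than 60 mm (distance of stapler from where it was at the start of the episode above 0.06 m).
Of bottle1, bottle2, bottle3, carton1, carton2, carton3 only 4 to 6 are there at a start; the rules pass over those that are not, and their reading is None.
At some moment in a run one of bottle1, bottle2, bottle3, carton1, carton2, carton3 may be knocked a few centimetres aside while the robot is not near it.
It also fails if it takes over 210 s, if anything falls off the work surface, if the arm or the gripper's body presses on something with over 40 N, if the wrist force passes 120 N, or if a joint passes its speed limit or range.

ROBOT

A 7-joint arm with a two-finger parallel gripper is mounted at the origin on the work surface. World frame = base frame: x ahead of the robot, y to its left, z up, the work surface at z = 0. Lengths are in m, angles in rad, forces in N, time in s.
With the tool pointing down it reaches from about 0.4 to 0.875 m from the base axis. Payload 6.5 kg.
Tool frame: the origin (TCP) lies at the centre of the arm's flange, where the gripper is bolted on; the fingertips stand 173 mm ahead of it and the grasp point (between the pads) lies 155 mm ahead of it (r.grip_depth is the z of the grasp point in the tool frame, in m); z points along the fingers, y is the direction in which the jaws open and shut (so a half turn about z gives the same grasp; the last joint's range is limited). The gripper opens to 85 mm and grips with 20 to 120 N. Pads are 22 mm wide; open, the fingers measure 114 mm over their backs; the gripper's body (76 mm by 85 mm) begins 54 mm behind the grasp point. The pads swing forward as they close: fully open they stand 13 mm farther back than shut.
Start: joints at [1.114, 0.536, -0.004, 1.538, 0.003, 1.067, -0.071], TCP at [0.248, -0.601, 0.405] pointing down, gripper open.
Joint ranges: [-2.7, 2.7], [-0.37, 2.16], [-1.27, 1.26], [0.24, 2.4], [-1.31, 4.45], [0.19, 1.91], [-2.76, 2.76]. Speed limits (rad/s): [2.39, 2.39, 3.14, 3.14, 3.14, 3.14, 3.14].

INTERFACE

Orientations are given as a 3x3 rotation matrix whose columns are the frame's x, y, z axes.
In Python, from plant import r gives the robot as it stands.
- The arm moves only by the tool move_arm, never from a script. Its argument "targets" is a list that holds one entry, the list of rows, each a list of 5 numbers: the shift along the tool's x, y, z in mm, then the turn about the tool's z in rad, then the opening, from -1 (shut) to 1 (fully open), so that 0 is half open. A call has 1 to 10 rows; each row shifts and turns the pose as measured when the row begins, along the tool's axes as they then stand; what a row does not reach is not made up. A row lasts 1/12 s, in which the tool goes at most 41.7 mm and 7.16 degrees, less where a joint would pass 70% of its speed; a pose out of reach is approached as far as the arm can. A call with a gripper value outside its range is refused whole. The fingers move at their own pace and stop on an object; "newtons" is the grip in N (left out, the last holds). Time passes only in rows, so rows that do not move let the fingers close. It gives the time, the measured TCP pose, the force and the opening at its end, in the units of the state.
- r.sense(): the state, without advancing time (a new reading comes with each control period).
- r.read_camera(name): name is "side" or "top" or "wrist"; returns the picture (384x512x3 uint8, red, green, blue); there is no depth.
- r.calibration(name): a dict with "fx", "fy", "cx", "cy" (pixels), "distortion" ([k1, k2, p1, p2, k3] as OpenCV has them; the pictures are not rectified), "rvec" (rotation vector, rad) and "tvec" (3), from world to camera coordinates, as OpenCV has them; the wrist camera has in their place "mount" (4x4, takes a point from camera to tool coordinates, whose origin is the TCP and whose axes are the flange's). Camera axes: x right, y down, z forward; pixel columns grow to the right and rows downward; lengths in m; the calibration is good to about 2 mm. A picture is of the moment at which its call begins: read the wrist's pose just before it. calibration takes no time and is no camera call.
- r.hand_in(): hands the job in, once; it reports no verdict.
Trained networks look in the newest picture that a camera, given by its name, has taken for a name from the list of things; names that differ only in an ending like _2 or _b are one class to them, and where a whole thing is asked for, a point or a joint stands for the part that bears it (a point fixed in the world has none). Each returns a list of dicts, best first, with "conf" (0 to 1); they miss things now and then, are a little off and sometimes report something else, mostly with a low value. They report only what shows in the picture. A call takes as long as a camera call.
- r.boxes_of(camera, query): "xyz" ([x, y, z] in m, in world coordinates, good to about 4 mm: the middle of the surface that is visible of it).
- r.pinpoint(camera, query): "xyz" ([x, y, z] in m, in world coordinates, good to about 4 mm: a listed point, or the origin of a listed thing).
The state is a dict: "t": time; "qpos": joint angles; "joint_velocities": joint speeds; "joint_torque": joint torques, N m; "ee_pos": TCP position; "ee_rot": TCP orientation; "contact_force": force on the tool from outside, world axes, zero at the start; "wrist_torque": the same for the moment, N m; "width": opening from 0.0 (shut) to 1.0 (fully open).
Only numpy, scipy, OpenCV 4.12 (cv2) and the standard library are available. Lean on these libraries where they do the work, as an engineer would, in place of code of your own. Each camera call takes 0.05 s, during which the arm holds its last target. There are 200 camera calls.

## Working session

There is one attempt and no reset: what is moved stays moved. The work goes in short steps, Python scripts to look and compute and a tool call to move; the robot and the scene stay as the last step left them, time stands still between calls to the robot, and variables do not carry over. Pictures are saved under pics/ and viewed, about 12 in all and at most 16, crops included, and the job is handed in when it is done.

Besides the shell and the picture viewer there is one more tool, called as name(argument=value, ...), one argument or row to a line, values as JSON. move_arm: Moves the arm, as the interface text tells. Its arguments: {"type":"object","properties":{"targets":{"type":"array"},"newtons":{"type":"number"}},"required":["targets"]}

```bash
ls; mkdir -p pics
cat > h.py <<'E'
import numpy as np, cv2
from plant import r
from scipy.spatial.transform import Rotation as R
def snap(cam,fn):
    p=r.read_camera(cam); cv2.imwrite('pics/'+fn,p[:,:,::-1]); return p
def pp(cam,names,f='pinpoint',n=3,th=.2):
    for q in names:
        print(q,[(np.round(d['xyz'],3).tolist(),round(d['conf'],2)) for d in getattr(r,f)(cam,q)[:n] if d['conf']>th])
def st():
    s=r.sense(); print('t',round(s['t'],2),'p',np.round(s['ee_pos'],4),'q',np.round(s['qpos'],2),'w',round(float(s['width']),3),'F',np.round(s['contact_force'],1)); print(np.round(s['ee_rot'],3).tolist()); return s
E
python3 - <<'E'
from h import *
st()
a=snap('top','top0.png'); b=snap('side','side0.png')
pp('top',['case','well_bottles','well_cartons','case_slot','tab_pad','cover','cover_grip','rest_deck','bottle1','carton1','cream_jar','tape_roll','stapler'],n=4)
pp('side',['tab_pad','cover_grip','rest_deck','bottle1','carton1','case'],n=4)
E
```

```text
pics
t 0.0 p [ 0.2475 -0.6007  0.4038] q [ 1.11  0.54 -0.    1.54  0.    1.07 -0.07] w 1.003 F [-0.7 -0.5 -0.6]
[[0.925, 0.381, -0.001], [0.381, -0.925, 0.002], [-0.0, -0.002, -1.0]]
case [([0.645, 0.043, 0.011], 0.69), ([0.65, 0.138, 0.0], 0.54)]
well_bottles []
well_cartons []
case_slot [([0.363, -0.252, 0.041], 0.66)]
tab_pad [([0.613, -0.288, 0.034], 0.5)]
cover [([0.467, -0.263, 0.046], 0.98), ([0.452, 0.136, 0.013], 0.54), ([0.498, 0.392, 0.07], 0.4)]
cover_grip [([0.523, -0.275, 0.073], 0.87)]
rest_deck [([0.498, 0.391, 0.072], 0.82)]
bottle1 [([0.452, 0.044, 0.015], 0.89), ([0.547, 0.147, 0.016], 0.55)]
carton1 [([0.645, 0.041, 0.014], 0.69), ([0.454, 0.135, 0.012], 0.62)]
cream_jar [([0.651, 0.136, 0.002], 0.76)]
tape_roll []
stapler [([0.445, -0.047, -0.001], 0.96)]
tab_pad [([0.608, -0.286, 0.028], 0.45)]
cover_grip [([0.521, -0.276, 0.072], 0.82), ([0.454, 0.043, 0.012], 0.75)]
rest_deck [([0.501, 0.391, 0.068], 0.75)]
bottle1 [([0.45, 0.042, 0.016], 0.89), ([0.546, 0.141, 0.016], 0.74)]
carton1 [([0.644, 0.044, 0.011], 0.58)]
case [([0.47, -0.266, 0.002], 0.96)]
```

View pics/top0.png

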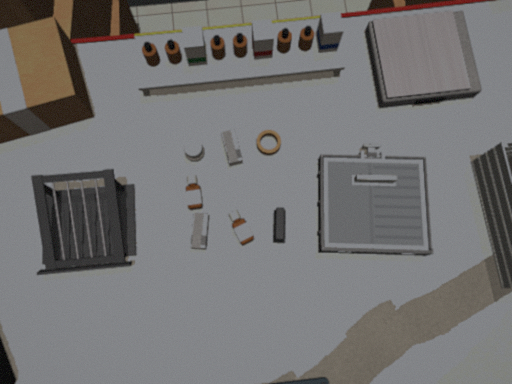

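View pics/side0.png

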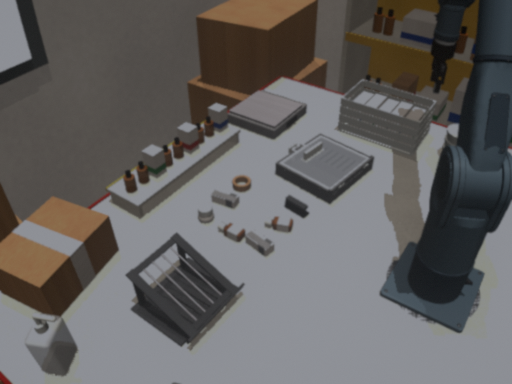

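Top view: case at (375,205) with tab up at (372,152). Bottles are at (195,196) and (242,231), cartons at (200,230) and (232,147), and the rest at (85,220). Jar, tape and stapler are also visible. I'll enlarge this to get the yaw angles.

Run:
```python
import cv2,numpy as np
p=cv2.imread('pics/top0.png')
def c(u,v,w,h,s): return cv2.resize(p[v:v+h,u:u+w],None,fx=s,fy=s,interpolation=cv2.INTER_CUBIC)
A=c(310,140,130,120,3); B=c(25,160,120,120,3)
C=c(175,120,120,130,3)
o=np.zeros((600,790,3),np.uint8)
A=cv2.resize(A,(390,360));o[:,:]=0
o[0:300,0:325]=c(310,140,130,120,2.5); o[0:300,330:630]=c(25,160,120,120,2.5)
o[305:595,0:360]=c(175,125,120,97,3)[:290]
o[305:595,370:730]=c(175,180,120,97,3)[:290]
cv2.imwrite('pics/crop0.png',o)
```

```text
(no output)
```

View pics/crop0.png

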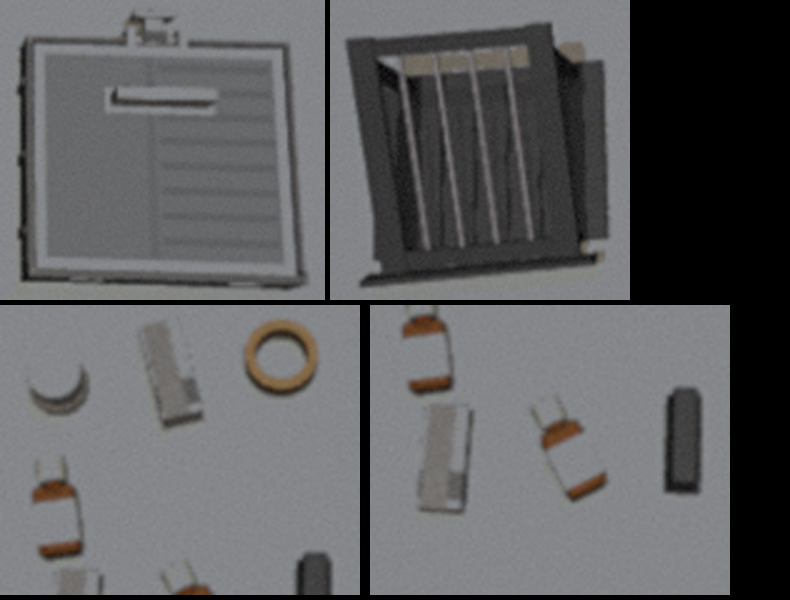

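```bash
cat >> h.py <<'E'
def ray(cam,px,z):
    c=r.calibration(cam);K=np.array([[c['fx'],0,c['cx']],[0,c['fy'],c['cy']],[0,0,1]])
    n=cv2.undistortPoints(np.array(px,float).reshape(-1,1,2),K,np.array(c['distortion'])).reshape(-1,2)
    Rm=cv2.Rodrigues(np.array(c['rvec']))[0];o=-Rm.T@np.array(c['tvec']).ravel()
    d=np.c_[n,np.ones(len(n))]@Rm
    return o+d*((np.broadcast_to(z,len(n))-o[2])/d[:,2])[:,None]
E
python3 - <<'E'
from h import *
def f(pts,z,ox,oy,s,u0,v0):
    return ray('top',[[ox+(u-u0)/s,oy+(v-v0)/s] for u,v in pts],z)[:,:2]
def ang(a,b): d=b-a; return round(float(np.arctan2(d[1],d[0])),3)
c=f([(33,47),(285,47),(296,270),(27,272)],.046,310,140,2.5,0,0)
print('case',c.round(3).tolist(),c.mean(0).round(3),'xax',ang(c[3],c[0]),ang(c[2],c[1]),'yax-pi/2',ang(c[1],c[0])-1.571,ang(c[2],c[3])-1.571)
g=f([(112,92),(217,97)],.075,310,140,2.5,0,0);print('rib',g.round(3).tolist(),ang(g[1],g[0])-1.571)
zl=.072-.105*np.sin(.4)
q=f([(362,282),(603,258)],.04,25,160,2.5,330,0);print('rest lip',q.round(3).tolist(),ang(q[1],q[0])-1.571)
q=f([(380,262),(348,42),(580,240),(550,25)],[.036,.11,.036,.11],25,160,2.5,330,0);print('rest rails',q.round(3).tolist(),ang(q[0],q[1]),ang(q[2],q[3]))
b=f([(62,552),(50,460)],.014,175,125,3,0,305);print('b',b.mean(0).round(3),ang(b[0],b[1]))
b=f([(588,495),(547,400)],.014,175,180,3,370,305);print('b',b.mean(0).round(3),ang(b[0],b[1]))
b=f([(162,422),(140,330)],.028,175,125,3,0,305);print('cfar',ang(b[0],b[1]))
b=f([(421,505),(427,405)],.028,175,180,3,370,305);print('cnear',ang(b[0],b[1]))
E
```

```text
case [[0.585, -0.169], [0.558, -0.401], [0.353, -0.369], [0.378, -0.132]] [ 0.468 -0.268] xax -0.177 -0.157 yax-pi/2 -0.11599999999999988 -0.10299999999999998
rib [[0.526, -0.227], [0.511, -0.32]] -0.16399999999999992
rest lip [[0.399, 0.491], [0.395, 0.283]] -0.02200000000000002
rest rails [[0.415, 0.477], [0.596, 0.472], [0.413, 0.303], [0.592, 0.301]] -0.03 -0.011
b [0.548 0.142] 0.041
b [0.451 0.04 ] 0.295
cfar 0.121
cnear -0.142
```

```bash
cat >> h.py <<'E'
CY=-.135; CO=np.array([.468,-.267,0]); RY=-.02; RO=np.array([.499,.391,0])
def W(o,yaw,x,y,z): 
    return np.array([o[0]+np.cos(yaw)*x-np.sin(yaw)*y,o[1]+np.sin(yaw)*x+np.cos(yaw)*y,z])
def case(x,y,z): return W(CO,CY,x,y,z)
def to(p,yawy,mm=30,half=False):
    """rows to bring TCP to p, with tool y at yaw yawy (optionally mod pi)"""
    s=r.sense();Rm=np.array(s['ee_rot']);cur=np.arctan2(Rm[1,1],Rm[0,1])
    d=(yawy-cur+np.pi)%(2*np.pi)-np.pi
    if half: d=(d+np.pi/2)%np.pi-np.pi/2
    dp=np.array(p)-s['ee_pos'];n=int(max(1,np.ceil(np.linalg.norm(dp)*1000/mm),np.ceil(abs(d)/.115)))
    print('n',n,'turn/row',round(-d/n,3),'t',round(s['t'],2),'p',np.round(s['ee_pos'],4),'q7',round(s['qpos'][6],2))
    for i in range(n):
        print((R.from_euler('z',d/n*i).as_matrix()@Rm).T.dot(dp/n*1000).round(1).tolist(),end=' ')
    print()
E
python3 - <<'E'
from h import *
to(case(.178,0,.38),CY,35)
E
```

```text
n 15 turn/row -0.07 t 1.05 p [ 0.2476 -0.601   0.4047] q7 -0.07
[32.3, -9.0, 1.6] [32.9, -6.8, 1.6] [33.3, -4.5, 1.6] [33.5, -2.1, 1.6] [33.6, 0.2, 1.6] [33.5, 2.5, 1.6] [33.2, 4.9, 1.6] [32.8, 7.2, 1.6] [32.2, 9.4, 1.6] [31.5, 11.7, 1.6] [30.6, 13.8, 1.6] [29.6, 15.9, 1.6] [28.4, 17.9, 1.6] [27.1, 19.9, 1.6] [25.6, 21.7, 1.6]
```

move_arm(
  targets=[
    [[32, -9, 2, -0.07, -1], [33, -7, 2, -0.07, -1], [33, -4, 2, -0.07, -1], [33, -2, 2, -0.07, -1], [34, 0, 2, -0.07, -1], [33, 3, 2, -0.07, -1], [33, 5, 2, -0.07, -1], [33, 7, 2, -0.07, -1], [32, 9, 2, -0.07, -1], [32, 12, 2, -0.07, -1]],
  ],
  newtons=60,
)

```text
t: 1.88
ee_pos: [0.5113, -0.3932, 0.3832]
ee_rot: [[0.452, 0.892, -0.005], [0.892, -0.452, -0.009], [-0.01, -0.0, -1.0]]
contact_force: [0.3, -0.9, -0.4]
width: -0.001
```

Run:
```python
from h import *
to(case(.178,0,.30),CY,35)
```

```text
n 6 turn/row -0.056 t 1.88 p [ 0.5113 -0.3932  0.3832] q7 0.0
[25.4, 12.1, 13.6] [24.7, 13.5, 13.6] [23.9, 14.8, 13.6] [23.0, 16.1, 13.6] [22.1, 17.4, 13.7] [21.1, 18.6, 13.7]
```

move_arm(
  targets=[
    [[25, 12, 14, -0.056, -1], [25, 13, 14, -0.056, -1], [24, 15, 14, -0.056, -1], [23, 16, 14, -0.056, -1], [22, 17, 14, -0.056, -1], [21, 19, 14, -0.056, -1], [0, 0, 0, 0, -1]],
  ],
)

```text
t: 2.47
ee_pos: [0.6552, -0.276, 0.2958]
ee_rot: [[0.103, 0.995, 0.003], [0.995, -0.103, -0.006], [-0.006, 0.004, -1.0]]
contact_force: [-1.4, 1.9, 0.3]
width: -0.001
```

Run:
```python
from h import *
snap('wrist','w1.png'); pp('wrist',['tab_pad','cover_grip','case'])
to(case(.178,0,.201),CY,30)
```

```text
tab_pad [([0.609, -0.286, 0.029], 0.94)]
cover_grip [([0.519, -0.279, 0.073], 0.63)]
case []
n 4 turn/row 0.005 t 2.67 p [ 0.6514 -0.2841  0.2994] q7 0.06
[-1.6, -1.7, 24.6] [-1.6, -1.7, 24.6] [-1.6, -1.7, 24.6] [-1.6, -1.6, 24.6]
```

View pics/w1.png

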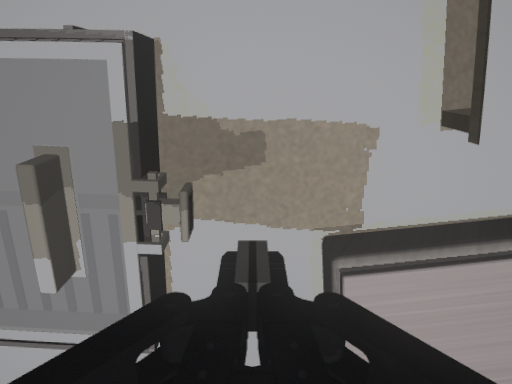

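move_arm(
  targets=[
    [[-2, -2, 25, 0, -1], [-2, -2, 25, 0, -1], [-2, -1, 25, 0, -1], [-1, -1, 24, 0, -1], [0, 0, 0, 0, -1]],
  ],
)

```text
t: 3.08
ee_pos: [0.6425, -0.3027, 0.205]
ee_rot: [[0.129, 0.992, 0.012], [0.991, -0.129, -0.025], [-0.023, 0.015, -1.0]]
contact_force: [-0.4, 0.2, -0.0]
width: -0.003
```

Run:
```python
from h import *
to(case(.178,0,.201),CY,30)
to(case(.148,0,.201),CY,6)
```

```text
n 1 turn/row 0.006 t 3.08 p [ 0.6425 -0.3027  0.205 ] q7 0.04
[11.9, 0.3, 3.8] 
n 6 turn/row 0.001 t 3.08 p [ 0.6425 -0.3027  0.205 ] q7 0.04
[2.0, -5.0, 0.6] [2.0, -5.0, 0.6] [2.0, -5.0, 0.6] [2.0, -5.0, 0.6] [2.0, -5.0, 0.6] [2.0, -5.0, 0.6]
```

move_arm(
  targets=[
    [[6, 0, 2, 0, -1], [5, 0, 2, 0, -1], [0, -5, 0, 0, -1], [0, -5, 0, 0, -1], [0, -4, 0, 0, -1], [0, 0, 0, 0, -1]],
  ],
)

```text
t: 3.58
ee_pos: [0.6294, -0.2926, 0.208]
ee_rot: [[0.135, 0.991, 0.019], [0.991, -0.134, -0.03], [-0.028, 0.023, -0.999]]
contact_force: [-0.3, -0.1, -1.0]
width: 0.001
```

Run:
```python
from h import *
st();to(case(.148,0,.201),CY,6)
```

```text
t 3.58 p [ 0.6294 -0.2926  0.208 ] q [ 0.53  0.85 -0.25  1.51  0.3   0.79  0.02] w 0.001 F [-0.3 -0.1 -1. ]
[[0.135, 0.991, 0.019], [0.991, -0.134, -0.03], [-0.028, 0.023, -0.999]]
n 3 turn/row 0.0 t 3.58 p [ 0.6294 -0.2926  0.208 ] q7 0.02
[1.3, -5.2, 2.2] [1.3, -5.2, 2.2] [1.3, -5.2, 2.2]
```

```bash
sed -i "s/dp=np.array(p)-s\['ee_pos'\];/dp=np.array(p)-[0,0,.155]-(s['ee_pos']+.155*Rm[:,2]);/" h.py
python3 - <<'E'
from h import *
to(case(.158,0,.201),CY,6)
E
```

```text
n 3 turn/row 0.0 t 3.58 p [ 0.6294 -0.2926  0.208 ] q7 0.02
[2.7, -3.0, 2.2] [2.7, -3.0, 2.2] [2.7, -3.0, 2.2]
```

move_arm(
  targets=[
    [[4, -3, 3, 0, -1], [3, -3, 3, 0, -1], [1, -3, 2, 0, -1], [0, -4, 1, 0, -1], [0, -4, 1, 0, -1]],
  ],
)

```text
t: 4.0
ee_pos: [0.615, -0.2817, 0.1995]
ee_rot: [[0.134, 0.991, 0.027], [0.991, -0.133, -0.032], [-0.029, 0.031, -0.999]]
contact_force: [4.8, -1.9, 5.0]
width: 0.001
```

Run:
```python
from h import *
st();to(case(.148,0,.201),CY,6)
```

```text
t 4.0 p [ 0.615  -0.2817  0.1995] q [ 0.52  0.84 -0.25  1.57  0.3   0.73 -0.  ] w 0.001 F [ 4.8 -1.9  5. ]
[[0.134, 0.991, 0.027], [0.991, -0.133, -0.032], [-0.029, 0.031, -0.999]]
n 1 turn/row 0.001 t 4.0 p [ 0.615  -0.2817  0.1995] q7 -0.0
[-0.9, -4.5, -1.5]
```

move_arm(
  targets=[
    [[0, -6, 0, 0, -1], [0, -6, 0, 0, -1], [0, -6, 0, 0, -1]],
  ],
)

```text
t: 4.25
ee_pos: [0.6034, -0.2797, 0.201]
ee_rot: [[0.133, 0.99, 0.052], [0.991, -0.131, -0.036], [-0.029, 0.056, -0.998]]
contact_force: [22.4, -5.5, -15.7]
width: 0.001
```

Run:
```python
from h import *
st();snap('side','s2.png');pp('side',['cover_grip','tab_pad']);pp('top',['cover_grip']) if 0 else 0
p=cv2.imread('pics/s2.png')[110:210,250:400];cv2.imwrite('pics/s2c.png',cv2.resize(p,None,fx=5,fy=5,interpolation=cv2.INTER_CUBIC))
```

```text
t 4.25 p [ 0.6034 -0.2797  0.201 ] q [ 0.53  0.81 -0.25  1.62  0.31  0.69 -0.  ] w 0.001 F [ 22.4  -5.5 -15.7]
[[0.133, 0.99, 0.052], [0.991, -0.131, -0.036], [-0.029, 0.056, -0.998]]
cover_grip [([0.518, -0.276, 0.084], 0.78)]
tab_pad []
```

View pics/s2c.png

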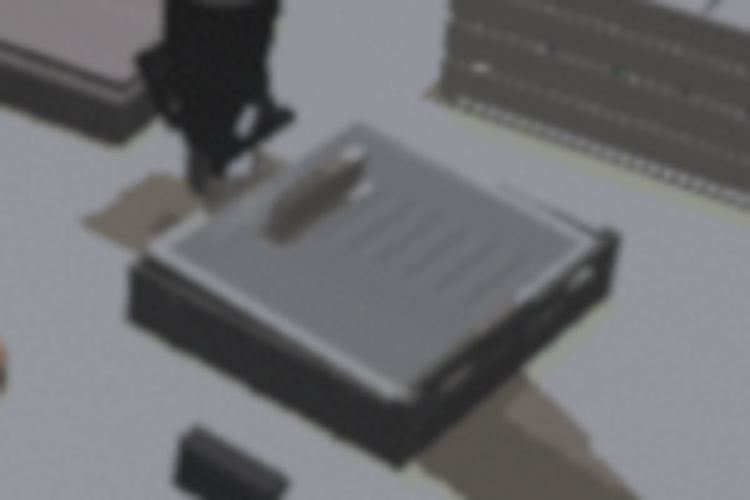

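The cover's far edge has risen: the rib is now at z 0.084, up from 0.072. Next I'll back off and go up.

move_arm(
  targets=[
    [[0, 10, 0, 0, -1], [0, 15, 0, 0, -1], [0, 15, 0, 0, -1], [0, 10, -10, 0, -1], [0, 0, -30, 0, -1], [0, 0, -35, 0, -1], [0, 0, -20, 0, -1], [0, 0, 0, 0, 0]],
  ],
)

```text
t: 5.07
ee_pos: [0.648, -0.2825, 0.2976]
ee_rot: [[0.132, 0.99, 0.046], [0.991, -0.131, -0.033], [-0.027, 0.05, -0.998]]
contact_force: [0.5, -1.1, 0.1]
width: 0.129
```

Run:
```python
from h import *
st();snap('wrist','w3.png');pp('side',['cover_grip']);pp('wrist',['cover_grip','tab_pad','cover'])
```

```text
t 5.07 p [ 0.648  -0.2825  0.2976] q [ 0.52  0.75 -0.28  1.46  0.26  0.91  0.03] w 0.129 F [ 0.5 -1.1  0.1]
[[0.132, 0.99, 0.046], [0.991, -0.131, -0.033], [-0.027, 0.05, -0.998]]
cover_grip [([0.518, -0.276, 0.084], 0.78)]
cover_grip [([0.515, -0.276, 0.083], 0.82)]
tab_pad [([0.612, -0.288, 0.029], 0.74)]
cover []
```

Run:
```python
from h import *
to(np.array([.516,-.276,.285]),CY,30)
```

```text
n 5 turn/row 0.001 t 5.32 p [ 0.6463 -0.2821  0.2914] q7 0.03
[-1.4, -27.3, 0.2] [-1.5, -27.3, 0.2] [-1.5, -27.3, 0.2] [-1.5, -27.3, 0.2] [-1.5, -27.3, 0.2]
```

move_arm(
  targets=[
    [[-1, -27, 0, 0, 0], [-1, -27, 0, 0, 0], [-1, -27, 0, 0, 0], [-1, -27, 0, 0, 0], [-1, -27, 0, 0, 0], [0, 0, 0, 0, 0]],
  ],
)

```text
t: 5.82
ee_pos: [0.5032, -0.2666, 0.2757]
ee_rot: [[0.13, 0.991, 0.025], [0.991, -0.13, -0.022], [-0.019, 0.028, -0.999]]
contact_force: [-1.7, 0.2, -1.0]
width: 0.507
```

Run:
```python
from h import *
st();to(np.array([.516,-.276,.238]),CY,15);snap('wrist','w4.png');pp('wrist',['cover_grip'])
```

```text
t 5.82 p [ 0.5032 -0.2666  0.2757] q [ 0.63  0.58 -0.29  1.85  0.26  0.72  0.05] w 0.507 F [-1.7  0.2 -1. ]
[[0.13, 0.991, 0.025], [0.991, -0.13, -0.022], [-0.019, 0.028, -0.999]]
n 3 turn/row 0.002 t 5.82 p [ 0.5032 -0.2666  0.2757] q7 0.05
[-1.3, 2.9, 12.7] [-1.3, 2.9, 12.7] [-1.3, 2.9, 12.7] 
cover_grip [([0.517, -0.277, 0.084], 0.92)]
```

View pics/w4.png

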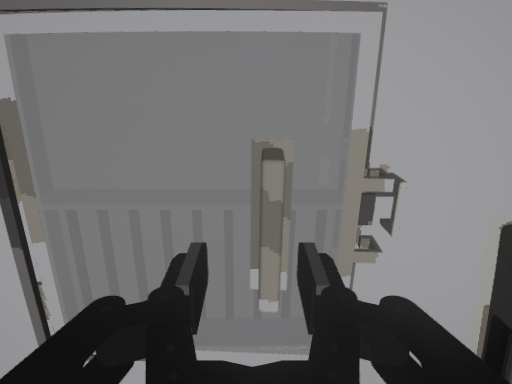

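move_arm(
  targets=[
    [[-1, 3, 12, 0, 0], [-1, 3, 12, 0, 0], [-1, 3, 12, 0, 0], [0, 0, 0, 0, 0]],
  ],
)

```text
t: 6.25
ee_pos: [0.5219, -0.2718, 0.237]
ee_rot: [[0.127, 0.991, 0.035], [0.992, -0.127, -0.023], [-0.018, 0.038, -0.999]]
contact_force: [-0.4, 0.7, -0.5]
width: 0.503
```

Run:
```python
from h import *
st();to(np.array([.517,-.277,.238]),CY,15)
```

```text
t 6.25 p [ 0.5219 -0.2718  0.237 ] q [ 0.6   0.67 -0.27  1.82  0.29  0.66  0.03] w 0.503 F [-0.4  0.7 -0.5]
[[0.127, 0.991, 0.035], [0.992, -0.127, -0.023], [-0.018, 0.038, -0.999]]
n 1 turn/row 0.008 t 6.25 p [ 0.5219 -0.2718  0.237 ] q7 0.03
[-3.0, -10.0, -1.2]
```

move_arm(
  targets=[
    [[-1, -5, 0, 0, 0], [-1, -3, 0, 0, 0], [0, 0, 0, 0, 0], [0, 0, 0, 0, -1], [0, 0, 0, 0, -1], [0, 0, 0, 0, -1], [0, 0, 0, 0, -1]],
  ],
  newtons=25,
)

```text
t: 6.83
ee_pos: [0.5146, -0.2722, 0.2353]
ee_rot: [[0.126, 0.991, 0.035], [0.992, -0.125, -0.021], [-0.017, 0.037, -0.999]]
contact_force: [-0.6, -0.4, -1.9]
width: 0.133
```

Run:
```python
from h import *
st()
```

```text
t 6.83 p [ 0.5146 -0.2722  0.2353] q [ 0.61  0.66 -0.27  1.83  0.29  0.65  0.04] w 0.133 F [-0.6 -0.4 -1.9]
[[0.126, 0.991, 0.035], [0.992, -0.125, -0.021], [-0.017, 0.037, -0.999]]
```

move_arm(
  targets=[
    [[0, -1, -5, 0, -1], [0, -2, -5, 0, -1], [0, -2, -5, 0, -1], [0, -2, -5, 0, -1], [0, 0, 0, 0, -1]],
  ],
)

```text
t: 7.25
ee_pos: [0.508, -0.2709, 0.2559]
ee_rot: [[0.126, 0.991, 0.044], [0.992, -0.125, -0.022], [-0.016, 0.047, -0.999]]
contact_force: [0.3, -1.1, -16.6]
width: 0.139
```

Run:
```python
from h import *
st()
```

```text
t 7.25 p [ 0.508  -0.2709  0.2559] q [ 0.63  0.62 -0.29  1.85  0.28  0.66  0.05] w 0.139 F [  0.3  -1.1 -16.6]
[[0.126, 0.991, 0.044], [0.992, -0.125, -0.022], [-0.016, 0.047, -0.999]]
```

Run:
```python
from h import *
snap('side','s5.png');pp('side',['cover_grip','cover_heel','cover'])
p=cv2.imread('pics/s5.png')[100:210,250:400];a=cv2.resize(p,None,fx=5,fy=5,interpolation=cv2.INTER_CUBIC)
cv2.imwrite('pics/s5c.png',a)
```

```text
cover_grip [([0.514, -0.272, 0.103], 0.75)]
cover_heel [([0.367, -0.253, 0.04], 0.89), ([0.652, 0.135, -0.0], 0.38)]
cover [([0.466, -0.268, 0.066], 0.85)]
```

View pics/s5c.png

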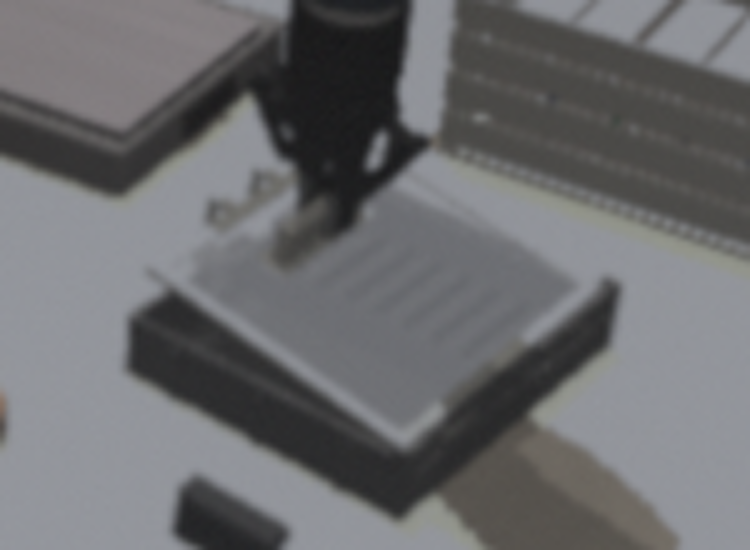

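The cover is pivoting about its near edge as intended: rib at z 0.103, heel still at the slot. I'll continue to about 0.4 rad.

move_arm(
  targets=[
    [[0, -2, -6, 0, -1], [0, -3, -6, 0, -1], [0, -3, -6, 0, -1], [0, -3, -6, 0, -1], [0, -3, -5, 0, -1], [0, 0, 0, 0, -1]],
  ],
)

```text
t: 7.95
ee_pos: [0.4957, -0.2689, 0.2827]
ee_rot: [[0.125, 0.99, 0.058], [0.992, -0.124, -0.023], [-0.015, 0.06, -0.998]]
contact_force: [4.4, -2.3, -28.8]
width: 0.139
```

Run:
```python
from h import *
st();snap('side','s6.png');pp('side',['cover_grip','cover_heel','cover'])
```

```text
t 7.95 p [ 0.4957 -0.2689  0.2827] q [ 0.65  0.56 -0.31  1.87  0.26  0.68  0.07] w 0.139 F [  4.4  -2.3 -28.8]
[[0.125, 0.99, 0.058], [0.992, -0.124, -0.023], [-0.015, 0.06, -0.998]]
cover_grip [([0.501, -0.271, 0.127], 0.83)]
cover_heel [([0.37, -0.251, 0.04], 0.74), ([0.459, -0.263, 0.084], 0.4)]
cover [([0.462, -0.265, 0.085], 0.63)]
```

move_arm(
  targets=[
    [[0, 7, -2, 0, -1], [0, 7, -2, 0, -1], [0, 7, -2, 0, -1], [0, 7, -2, 0, -1], [0, 4, -2, 0, -1], [0, 0, 0, 0, -1]],
  ],
)

```text
t: 8.65
ee_pos: [0.5104, -0.2709, 0.2743]
ee_rot: [[0.127, 0.992, 0.012], [0.992, -0.126, -0.007], [-0.005, 0.013, -1.0]]
contact_force: [9.9, -3.4, -23.2]
width: 0.138
```

Run:
```python
from h import *
st();snap('side','s7.png');pp('side',['cover_grip','cover_heel','cover'])
```

```text
t 8.65 p [ 0.5104 -0.2709  0.2743] q [ 0.64  0.6  -0.3   1.82  0.26  0.74  0.07] w 0.138 F [  9.9  -3.4 -23.2]
[[0.127, 0.992, 0.012], [0.992, -0.126, -0.007], [-0.005, 0.013, -1.0]]
cover_grip [([0.509, -0.27, 0.118], 0.83), ([0.479, -0.211, 0.004], 0.42)]
cover_heel [([0.37, -0.254, 0.044], 0.82)]
cover [([0.469, -0.264, 0.08], 0.85)]
```

Run:
```python
from h import *
s=r.sense();print(s['wrist_torque'])
snap('wrist','w7.png')
p=cv2.imread('pics/s7.png')[90:210,260:390];a=cv2.resize(p,(520,480),interpolation=cv2.INTER_CUBIC)
b=cv2.resize(cv2.imread('pics/w7.png'),(280,210))
o=np.zeros((480,800,3),np.uint8);o[:,:520]=a;o[:210,520:]=b
cv2.imwrite('pics/s7c.png',o)
```

```text
[-1.12621479 -4.75013966  0.1062939 ]
```

View pics/s7c.png

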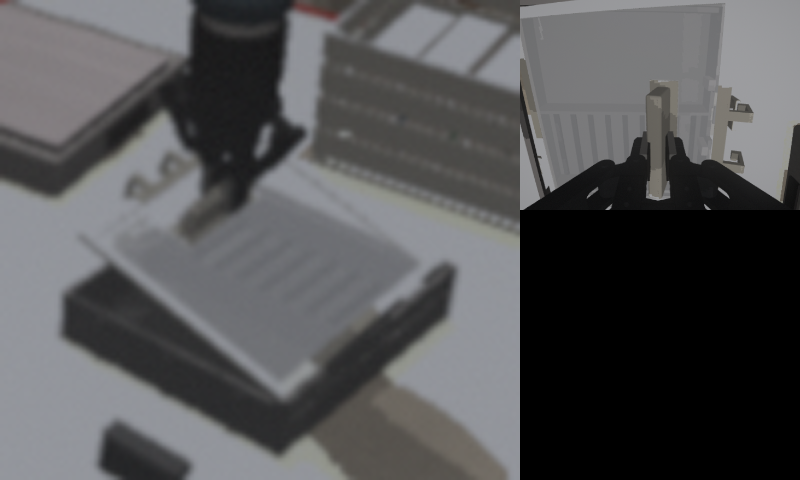

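move_arm(
  targets=[
    [[0, 0, 0, 0, -0.6], [0, 0, 0, 0, -0.6], [0, 0, 0, 0, -0.6]],
  ],
  newtons=20,
)

```text
t: 9.15
ee_pos: [0.5095, -0.2707, 0.276]
ee_rot: [[0.126, 0.992, 0.007], [0.992, -0.126, -0.007], [-0.006, 0.008, -1.0]]
contact_force: [0.8, 0.5, -3.3]
width: 0.199
```

Run:
```python
from h import *
s=st();print(s['wrist_torque']);snap('side','s8.png');pp('side',['cover_grip','cover_heel','cover'])
```

```text
t 9.15 p [ 0.5095 -0.2707  0.276 ] q [ 0.64  0.6  -0.3   1.82  0.26  0.75  0.07] w 0.199 F [ 0.8  0.5 -3.3]
[[0.126, 0.992, 0.007], [0.992, -0.126, -0.007], [-0.006, 0.008, -1.0]]
[-0.15867435 -0.75777069  0.03755624]
cover_grip [([0.509, -0.269, 0.119], 0.82)]
cover_heel [([0.368, -0.252, 0.043], 0.87)]
cover [([0.464, -0.264, 0.082], 0.62)]
```

Loosening the pads relieved the load and the cover stayed tilted in the grip. I'll draw it out along its own x with the jaws like this.

move_arm(
  targets=[
    [[0, 7, -3, 0, -0.6], [0, 7, -3, 0, -0.6], [0, 7, -3, 0, -0.6], [0, 7, -3, 0, -0.6], [0, 0, 0, 0, -0.6]],
  ],
)

```text
t: 9.77
ee_pos: [0.5395, -0.2744, 0.2903]
ee_rot: [[0.126, 0.992, 0.005], [0.992, -0.126, -0.007], [-0.006, 0.006, -1.0]]
contact_force: [-0.4, 0.2, 0.2]
width: 0.201
```

Run:
```python
from h import *
s=st();print(s['wrist_torque']);snap('side','s9.png');pp('side',['cover_grip','cover_heel','cover'])
```

```text
t 9.77 p [ 0.5395 -0.2744  0.2903] q [ 0.62  0.62 -0.31  1.73  0.25  0.82  0.07] w 0.201 F [-0.4  0.2  0.2]
[[0.126, 0.992, 0.005], [0.992, -0.126, -0.007], [-0.006, 0.006, -1.0]]
[ 0.0349977   0.01643686 -0.01055612]
cover_grip [([0.526, -0.274, 0.087], 0.88), ([0.364, -0.249, 0.042], 0.55)]
cover_heel [([0.376, -0.247, 0.036], 0.77)]
cover [([0.477, -0.259, 0.053], 0.71)]
```

The cover slipped off and settled back with its heel at the slot. I'll regrasp, lift to about 0.25 rad, loosen and re-clamp to shed the moment, then draw.

move_arm(
  targets=[
    [[0, 0, 0, 0, 0], [0, -3, 0, 0, 0], [0, -2, 0, 0, 0], [0, 0, 0, 0, 0]],
  ],
)

```text
t: 10.3
ee_pos: [0.5304, -0.2737, 0.288]
ee_rot: [[0.127, 0.992, -0.001], [0.992, -0.127, -0.006], [-0.006, -0.0, -1.0]]
contact_force: [0.2, 0.9, -0.2]
width: 0.499
```

Run:
```python
from h import *
snap('wrist','w9.png');pp('wrist',['cover_grip']);st();to(np.array([.526,-.275,.239]),CY,12)
```

```text
cover_grip [([0.528, -0.276, 0.084], 0.97)]
t 10.4 p [ 0.5308 -0.2738  0.2882] q [ 0.62  0.61 -0.3   1.76  0.25  0.81  0.07] w 0.5 F [-0.1 -1.1  0.4]
[[0.127, 0.992, -0.0], [0.992, -0.127, -0.006], [-0.006, 0.0, -1.0]]
n 5 turn/row 0.001 t 10.4 p [ 0.5308 -0.2738  0.2882] q7 0.07
[-0.1, -0.9, 9.8] [-0.1, -0.9, 9.8] [-0.1, -0.9, 9.8] [-0.1, -0.9, 9.8] [-0.1, -0.9, 9.8]
```

View pics/w9.png

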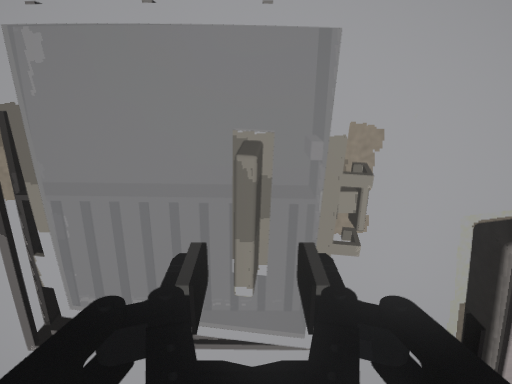

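The cover is drawn out about 11 mm, with the rib centred between the jaws at u≈250. I'll grasp it again.

move_arm(
  targets=[
    [[0, -1, 10, 0, 0], [0, -1, 10, 0, 0], [0, -1, 10, 0, 0], [0, 0, 10, 0, 0], [0, 0, 7, 0, 0], [0, 0, 0, 0, 0], [0, 0, 0, 0, -1], [0, 0, 0, 0, -1], [0, 0, 0, 0, -1], [0, 0, 0, 0, -1]],
  ],
  newtons=30,
)

```text
t: 11.23
ee_pos: [0.5279, -0.2737, 0.2349]
ee_rot: [[0.127, 0.992, 0.0], [0.992, -0.127, -0.005], [-0.005, 0.001, -1.0]]
contact_force: [-0.8, 0.4, 0.8]
width: 0.134
```

Run:
```python
from h import *
s=st();print(s['wrist_torque'])
```

```text
t 11.23 p [ 0.5279 -0.2737  0.2349] q [ 0.61  0.69 -0.28  1.78  0.28  0.71  0.05] w 0.134 F [-0.8  0.4  0.8]
[[0.127, 0.992, 0.0], [0.992, -0.127, -0.005], [-0.005, 0.001, -1.0]]
[ 0.01295583  0.0207679  -0.04447889]
```

move_arm(
  targets=[
    [[0, 0, -7, 0, -1], [0, 0, -7, 0, -1], [0, 2, -6, 0, -1], [0, 12, -4, 0, -1], [0, 12, -4, 0, -1], [0, 12, -4, 0, -1], [0, 0, 0, 0, -1]],
  ],
)

```text
t: 11.82
ee_pos: [0.5665, -0.2786, 0.2733]
ee_rot: [[0.128, 0.992, 0.001], [0.992, -0.128, -0.006], [-0.006, 0.001, -1.0]]
contact_force: [-0.6, 0.5, -0.8]
width: 0.137
```

Run:
```python
from h import *
s=st();print(s['wrist_torque']);snap('side','s10.png');pp('side',['cover_grip','cover_heel','cover'])
```

```text
t 11.82 p [ 0.5665 -0.2786  0.2733] q [ 0.59  0.68 -0.29  1.67  0.26  0.83  0.06] w 0.137 F [-0.6  0.5 -0.8]
[[0.128, 0.992, 0.001], [0.992, -0.128, -0.006], [-0.006, 0.001, -1.0]]
[ 0.01510929 -0.14557292 -0.08273459]
cover_grip [([0.565, -0.279, 0.122], 0.56)]
cover_heel [([0.412, -0.255, 0.088], 0.88)]
cover [([0.513, -0.273, 0.1], 0.96)]
```

The cover is free: heel at (0.412, z 0.088). I'll lift it and carry it to the rest.

move_arm(
  targets=[
    [[0, 0, -20, 0, -1], [0, 0, -25, 0, -1], [0, 0, -20, 0, -1], [0, 0, 0, 0, -1]],
  ],
)

```text
t: 12.35
ee_pos: [0.5594, -0.2781, 0.3347]
ee_rot: [[0.129, 0.991, -0.015], [0.992, -0.13, -0.002], [-0.004, -0.015, -1.0]]
contact_force: [0.5, -0.0, -0.9]
width: 0.138
```

Run:
```python
from h import *
s=st();to(W(RO,RY,.046,0,.35),RY,25)
```

```text
t 12.35 p [ 0.5594 -0.2781  0.3347] q [ 0.61  0.6  -0.31  1.65  0.22  0.95  0.08] w 0.138 F [ 0.5 -0.  -0.9]
[[0.129, 0.991, -0.015], [0.992, -0.13, -0.002], [-0.004, -0.015, -1.0]]
n 27 turn/row -0.004 t 12.35 p [ 0.5594 -0.2781  0.3347] q7 0.08
[24.5, -3.7, -0.6] [24.5, -3.6, -0.6] [24.5, -3.5, -0.6] [24.5, -3.4, -0.6] [24.5, -3.3, -0.6] [24.6, -3.2, -0.6] [24.6, -3.1, -0.6] [24.6, -3.0, -0.6] [24.6, -2.9, -0.6] [24.6, -2.8, -0.6] [24.6, -2.7, -0.6] [24.6, -2.6, -0.6] [24.6, -2.5, -0.6] [24.6, -2.4, -0.6] [24.7, -2.3, -0.6] [24.7, -2.2, -0.6] [24.7, -2.1, -0.6] [24.7, -2.0, -0.6] [24.7, -1.9, -0.6] [24.7, -1.8, -0.6] [24.7, -1.7, -0.6] [24.7, -1.6, -0.6] [24.7, -1.5, -0.6] [24.7, -1.4, -0.6] [24.7, -1.3, -0.6] [24.7, -1.2, -0.6] [24.7, -1.0, -0.6]
```

move_arm(
  targets=[
    [[15, -2, -1, -0.004, -1], [24, -4, -1, -0.004, -1], [24, -4, -1, -0.004, -1], [24, -3, -1, -0.004, -1], [25, -3, -1, -0.004, -1], [25, -3, -1, -0.004, -1], [25, -3, -1, -0.004, -1], [25, -3, -1, -0.004, -1], [25, -3, -1, -0.004, -1], [25, -3, -1, -0.004, -1]],
  ],
)

```text
t: 13.18
ee_pos: [0.5442, -0.0285, 0.3327]
ee_rot: [[0.096, 0.995, -0.035], [0.995, -0.096, -0.002], [-0.005, -0.035, -0.999]]
contact_force: [0.8, 0.7, -1.4]
width: 0.133
```

move_arm(
  targets=[
    [[25, -3, -1, -0.004, -1], [25, -2, -1, -0.004, -1], [25, -2, -1, -0.004, -1], [25, -2, -1, -0.004, -1], [25, -2, -1, -0.004, -1], [25, -2, -1, -0.004, -1], [25, -2, -1, -0.004, -1], [20, -2, -1, -0.004, -1], [15, -2, -1, -0.004, -1], [0, 0, 0, 0, -1]],
  ],
)

```text
t: 14.02
ee_pos: [0.5242, 0.2056, 0.329]
ee_rot: [[0.041, 0.997, -0.059], [0.999, -0.041, -0.001], [-0.004, -0.059, -0.998]]
contact_force: [-0.9, 0.3, -1.5]
width: 0.138
```

Run:
```python
from h import *
s=st();to(W(RO,RY,.046,0,.35),RY,25)
```

```text
t 14.02 p [0.5242 0.2056 0.329 ] q [-0.12  0.54 -0.44  1.79  0.24  0.92 -0.7 ] w 0.138 F [-0.9  0.3 -1.5]
[[0.041, 0.997, -0.059], [0.999, -0.041, -0.001], [-0.004, -0.059, -0.998]]
n 8 turn/row -0.003 t 14.02 p [0.5242 0.2056 0.329 ] q7 -0.7
[23.2, 2.7, -2.8] [23.2, 2.7, -2.8] [23.2, 2.8, -2.8] [23.2, 2.8, -2.8] [23.2, 2.9, -2.9] [23.2, 3.0, -2.9] [23.2, 3.0, -2.9] [23.2, 3.1, -2.9]
```

move_arm(
  targets=[
    [[23, 3, -3, -0.003, -1], [23, 3, -3, -0.003, -1], [23, 3, -3, -0.003, -1], [23, 3, -3, -0.003, -1], [23, 3, -3, -0.003, -1], [23, 3, -3, -0.003, -1], [23, 3, -3, -0.003, -1], [18, 2, -3, -0.003, -1], [0, 0, 0, 0, -1]],
  ],
)

```text
t: 14.77
ee_pos: [0.5467, 0.3845, 0.3371]
ee_rot: [[0.017, 0.997, -0.078], [1.0, -0.018, -0.018], [-0.019, -0.078, -0.997]]
contact_force: [-0.1, 0.3, -1.1]
width: 0.139
```

Run:
```python
from h import *
s=st();snap('side','s11.png');pp('side',['cover_grip','cover_heel','cover','rest_deck']);to(W(RO,RY,.046,0,.31),RY,15)
cv2.imwrite('pics/s11c.png',cv2.resize(cv2.imread('pics/s11.png')[170:350,90:290],None,fx=3,fy=3,interpolation=cv2.INTER_CUBIC))
```

```text
t 14.77 p [0.5467 0.3845 0.3371] q [-0.39  0.7  -0.44  1.48  0.27  1.09 -0.9 ] w 0.139 F [-0.1  0.3 -1.1]
[[0.017, 0.997, -0.078], [1.0, -0.018, -0.018], [-0.019, -0.078, -0.997]]
cover_grip [([0.534, 0.382, 0.188], 0.93)]
cover_heel [([0.378, 0.388, 0.171], 0.75)]
cover [([0.48, 0.388, 0.16], 0.67), ([0.451, 0.137, 0.016], 0.51)]
rest_deck [([0.478, 0.385, 0.162], 0.58)]
n 3 turn/row -0.001 t 15.02 p [0.5485 0.3793 0.3371] q7 -0.89
[5.0, 3.4, 8.9] [5.0, 3.4, 8.9] [5.0, 3.4, 8.9]
```

View pics/s11c.png

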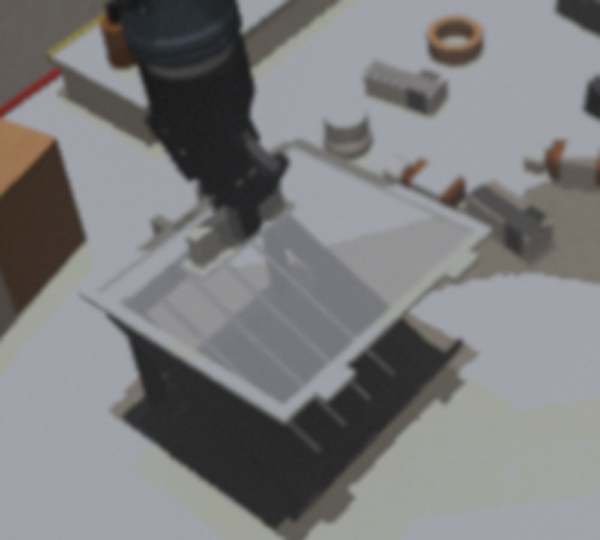

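move_arm(
  targets=[
    [[5, 3, 10, 0, -1], [5, 3, 10, 0, -1], [4, 3, 9, 0, -1], [0, 0, 0, 0, -1]],
  ],
)

```text
t: 15.35
ee_pos: [0.5574, 0.3897, 0.3039]
ee_rot: [[0.027, 0.997, -0.077], [0.999, -0.029, -0.024], [-0.026, -0.076, -0.997]]
contact_force: [-0.8, -0.1, -2.1]
width: 0.134
```

Run:
```python
from h import *
s=st();snap('side','s12.png');pp('side',['cover_grip','cover_heel','cover'])
to(W(RO,RY,.046,0,.30),RY,15)
```

```text
t 15.35 p [0.5574 0.3897 0.3039] q [-0.4   0.76 -0.42  1.47  0.29  1.06 -0.91] w 0.134 F [-0.8 -0.1 -2.1]
[[0.027, 0.997, -0.077], [0.999, -0.029, -0.024], [-0.026, -0.076, -0.997]]
cover_grip [([0.547, 0.386, 0.155], 0.94)]
cover_heel [([0.388, 0.394, 0.136], 0.67)]
cover [([0.49, 0.394, 0.132], 0.92)]
n 1 turn/row -0.009 t 15.55 p [0.5576 0.39   0.307 ] q7 -0.91
[3.7, -0.7, 7.4]
```

move_arm(
  targets=[
    [[1, 0, 4, 0, -1], [1, 0, 2, 0, -1], [0, 0, 0, 0, -0.66], [0, 0, 0, 0, -0.62], [0, 0, 0, 0, -0.6], [0, 0, 0, 0, -0.6]],
  ],
)

```text
t: 16.05
ee_pos: [0.5573, 0.3926, 0.3027]
ee_rot: [[0.027, 0.997, -0.072], [0.999, -0.028, -0.02], [-0.022, -0.071, -0.997]]
contact_force: [0.4, 0.1, 0.5]
width: 0.201
```

Run:
```python
from h import *
s=st();snap('side','s13.png');pp('side',['cover_grip','cover_heel','cover'])
cv2.imwrite('pics/s13c.png',cv2.resize(cv2.imread('pics/s13.png')[200:350,100:270],None,fx=3,fy=3,interpolation=cv2.INTER_CUBIC))
```

```text
t 16.05 p [0.5573 0.3926 0.3027] q [-0.41  0.76 -0.42  1.47  0.29  1.05 -0.91] w 0.201 F [0.4 0.1 0.5]
[[0.027, 0.997, -0.072], [0.999, -0.028, -0.02], [-0.022, -0.071, -0.997]]
cover_grip [([0.546, 0.39, 0.127], 0.86)]
cover_heel [([0.407, 0.392, 0.045], 0.83)]
cover [([0.499, 0.392, 0.086], 0.82)]
```

View pics/s13c.png

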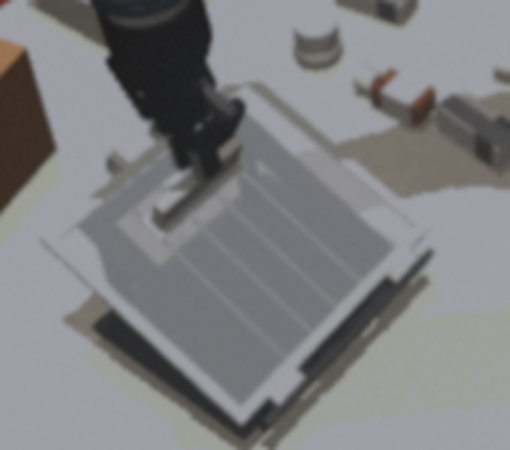

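The cover is lying on the slope at the expected place. I'll open, rise, and recheck.

move_arm(
  targets=[
    [[0, 0, 0, 0, -0.3], [0, 0, 0, 0, -0.1], [0, 0, -15, 0, -0.1], [0, 0, -25, 0, 0.2], [0, 0, -30, 0, 0.2], [0, 0, -20, 0, 0.2], [-10, 0, 0, 0, 0.2], [-25, 0, 0, 0, 0.2], [-30, 0, 0, 0, 0.2], [-30, 0, 0, 0, 0.2]],
  ],
)

```text
t: 17.08
ee_pos: [0.5583, 0.3031, 0.3961]
ee_rot: [[0.016, 0.997, -0.075], [1.0, -0.017, -0.017], [-0.018, -0.075, -0.997]]
contact_force: [0.1, -0.9, 0.5]
width: 0.597
```

Run:
```python
from h import *
s=st();a=snap('top','t14.png');snap('side','s14.png')
pp('top',['cover','cover_grip','cover_heel','bottle1','carton1','well_bottles','well_cartons','case','stapler','cream_jar','tape_roll'])
pp('side',['cover_grip','cover_heel','cover','bottle1','carton1'])
b=cv2.imread('pics/t14.png');s2=cv2.imread('pics/s14.png')
o=np.zeros((600,800,3),np.uint8);o[:450,:]=cv2.resize(b[110:290,0:512][:, :440],(800,327+123)) 
cv2.imwrite('pics/t14c.png',cv2.resize(b[110:290,20:440],None,fx=1.9,fy=1.9,interpolation=cv2.INTER_CUBIC))
```

```text
t 17.08 p [0.5583 0.3031 0.3961] q [-0.26  0.58 -0.45  1.53  0.23  1.15 -0.77] w 0.597 F [ 0.1 -0.9  0.5]
[[0.016, 0.997, -0.075], [1.0, -0.017, -0.017], [-0.018, -0.075, -0.997]]
cover [([0.503, 0.394, 0.081], 0.64), ([0.643, 0.043, 0.013], 0.53)]
cover_grip [([0.548, 0.388, 0.127], 0.71)]
cover_heel []
bottle1 []
carton1 [([0.648, 0.044, 0.014], 0.95)]
well_bottles [([0.459, -0.326, 0.007], 0.6)]
well_cartons [([0.476, -0.208, 0.003], 0.94)]
case [([0.466, -0.268, 0.002], 0.85)]
stapler [([0.363, -0.251, 0.045], 0.32)]
cream_jar [([0.648, 0.138, -0.002], 0.74), ([0.549, 0.39, 0.124], 0.71)]
tape_roll [([0.649, -0.048, -0.001], 0.75), ([0.475, -0.21, 0.004], 0.31)]
cover_grip [([0.544, 0.388, 0.124], 0.61)]
cover_heel [([0.405, 0.392, 0.047], 0.87)]
cover [([0.5, 0.394, 0.086], 0.64)]
bottle1 [([0.449, 0.043, 0.012], 0.83), ([0.547, 0.14, 0.015], 0.54)]
carton1 [([0.45, 0.136, 0.013], 0.83), ([0.643, 0.044, 0.011], 0.61)]
```

View pics/t14c.png

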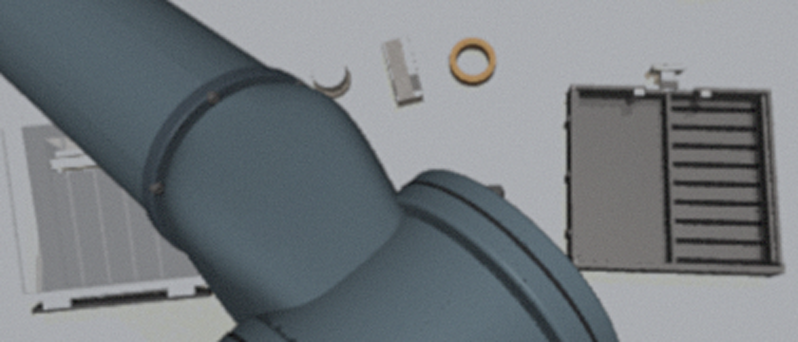

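Run:
```python
from h import *
cv2.imwrite('pics/s14c.png',cv2.resize(cv2.imread('pics/s14.png')[225:345,110:260],None,fx=5,fy=5,interpolation=cv2.INTER_CUBIC))
```

```text
(no output)
```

View pics/s14c.png

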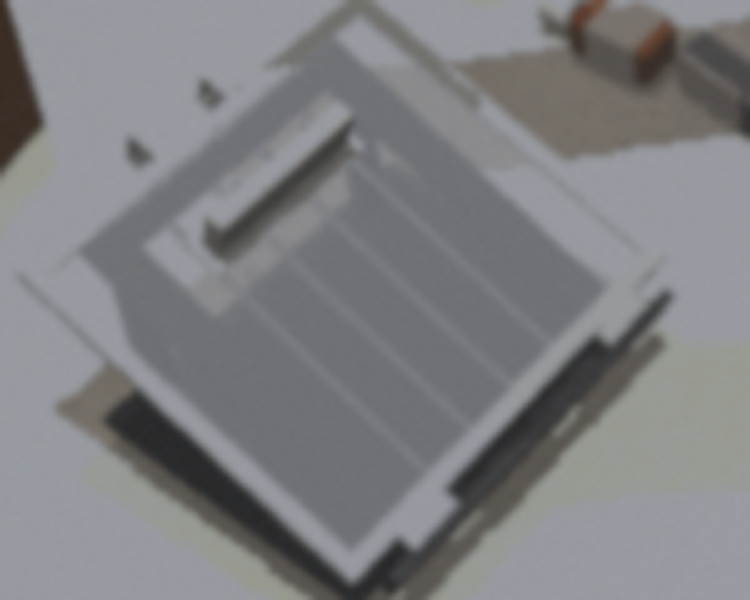

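The lugs appear to sit on top of the lip, with the heel about 10 mm high. I'll nudge the cover up-slope by pushing the rib with closed fingers so the lugs drop inside the lip.

Run:
```python
from h import *
to(np.array([.500,.3885,.330]),RY,25)
```

```text
n 5 turn/row 0.0 t 17.98 p [0.5589 0.3039 0.3965] q7 -0.77
[17.5, -8.7, 13.8] [17.5, -8.7, 13.8] [17.5, -8.8, 13.8] [17.5, -8.8, 13.8] [17.5, -8.8, 13.8]
```

move_arm(
  targets=[
    [[17, -9, 0, 0, -1], [17, -9, 4, 0, -1], [18, -9, 14, 0, -1], [18, -9, 16, 0, -1], [17, -8, 16, 0, -1], [0, 0, 10, 0, -1], [0, 0, 0, 0, -1]],
  ],
)

```text
t: 18.57
ee_pos: [0.5127, 0.3924, 0.3374]
ee_rot: [[0.022, 0.997, -0.071], [1.0, -0.024, -0.016], [-0.017, -0.071, -0.997]]
contact_force: [-0.7, -0.2, -0.1]
width: 0.001
```

Run:
```python
from h import *
st();to(np.array([.506,.3885,.290]),RY,12)
```

```text
t 18.57 p [0.5127 0.3924 0.3374] q [-0.41  0.66 -0.45  1.55  0.27  1.05 -0.95] w 0.001 F [-0.7 -0.2 -0.1]
[[0.022, 0.997, -0.071], [1.0, -0.024, -0.016], [-0.017, -0.071, -0.997]]
n 4 turn/row -0.001 t 18.57 p [0.5127 0.3924 0.3374] q7 -0.95
[-0.1, 1.9, 11.8] [-0.1, 1.9, 11.8] [-0.1, 1.9, 11.8] [-0.1, 1.9, 11.8]
```

move_arm(
  targets=[
    [[0, 2, 12, 0, -1], [0, 2, 12, 0, -1], [0, 2, 12, 0, -1], [0, 2, 10, 0, -1], [0, 0, 0, 0, -1]],
  ],
)

```text
t: 18.98
ee_pos: [0.5207, 0.3882, 0.2875]
ee_rot: [[0.027, 0.997, -0.068], [0.999, -0.028, -0.016], [-0.018, -0.068, -0.998]]
contact_force: [-0.8, -0.4, 1.0]
width: -0.001
```

Run:
```python
from h import *
st();to(np.array([.534,.3885,.290]),RY,6)
```

```text
t 18.98 p [0.5207 0.3882 0.2875] q [-0.42  0.73 -0.43  1.57  0.3   0.97 -0.96] w -0.001 F [-0.8 -0.4  1. ]
[[0.027, 0.997, -0.068], [0.999, -0.028, -0.016], [-0.018, -0.068, -0.998]]
n 5 turn/row -0.002 t 18.98 p [0.5207 0.3882 0.2875] q7 -0.96
[0.7, 4.7, -0.7] [0.7, 4.7, -0.7] [0.7, 4.7, -0.7] [0.7, 4.7, -0.7] [0.7, 4.7, -0.7]
```

move_arm(
  targets=[
    [[0, 5, -1, 0, -1], [0, 5, -1, 0, -1], [0, 5, -1, 0, -1], [0, 5, -1, 0, -1], [0, 0, 0, 0, -1]],
  ],
)

```text
t: 19.4
ee_pos: [0.5427, 0.387, 0.2907]
ee_rot: [[0.028, 0.997, -0.073], [0.999, -0.03, -0.017], [-0.019, -0.072, -0.997]]
contact_force: [-1.7, -0.3, -0.3]
width: -0.0
```

Run:
```python
from h import *
st();snap('side','s15.png');pp('side',['cover_grip','cover_heel','cover'])
```

```text
t 19.4 p [0.5427 0.387  0.2907] q [-0.41  0.75 -0.42  1.52  0.29  1.01 -0.93] w -0.0 F [-1.7 -0.3 -0.3]
[[0.028, 0.997, -0.073], [0.999, -0.03, -0.017], [-0.019, -0.072, -0.997]]
cover_grip [([0.553, 0.391, 0.127], 0.55)]
cover_heel [([0.419, 0.395, 0.035], 0.64)]
cover [([0.514, 0.392, 0.084], 0.56)]
```

The heel dropped to z 0.035, so the lugs are inside the lip. Next I'll back off, rise and go over bottle 1.

move_arm(
  targets=[
    [[0, -6, 0, 0, -1], [0, -8, -10, 0, -1], [0, 0, -30, -0.1, -1], [0, 0, -30, -0.12, 0], [-20, 0, -20, -0.12, 0.5], [-30, 0, 0, -0.12, 0.5], [-30, 0, 0, -0.12, 0.5], [-30, 0, 0, -0.12, 0.5]],
  ],
)

```text
t: 20.27
ee_pos: [0.5686, 0.2958, 0.3907]
ee_rot: [[-0.643, 0.763, -0.065], [0.766, 0.643, -0.013], [0.032, -0.058, -0.998]]
contact_force: [0.2, 0.4, 0.3]
width: 0.705
```

Run:
```python
from h import *
st();snap('side','s16.png');pp('side',['cover_grip','cover_heel','cover','bottle1','carton1'])
to(np.array([.54,.142,.33]),np.pi/2+.04,30)
```

```text
t 20.27 p [0.5686 0.2958 0.3907] q [-0.13  0.63 -0.62  1.52  0.35  1.17 -0.12] w 0.705 F [0.2 0.4 0.3]
[[-0.643, 0.763, -0.065], [0.766, 0.643, -0.013], [0.032, -0.058, -0.998]]
cover_grip [([0.552, 0.393, 0.126], 0.63), ([0.653, -0.045, -0.002], 0.55)]
cover_heel [([0.422, 0.396, 0.035], 0.73), ([0.653, -0.048, -0.001], 0.27)]
cover [([0.512, 0.392, 0.081], 0.85)]
bottle1 [([0.548, 0.142, 0.012], 0.9), ([0.452, 0.042, 0.012], 0.75)]
carton1 [([0.643, 0.045, 0.014], 0.61)]
n 8 turn/row -0.115 t 20.57 p [0.5684 0.2969 0.3889] q7 -0.13
[-13.6, -13.4, 7.8] [-11.9, -14.9, 7.9] [-10.0, -16.1, 8.1] [-8.1, -17.1, 8.2] [-6.0, -17.9, 8.3] [-3.9, -18.4, 8.4] [-1.7, -18.7, 8.5] [0.5, -18.7, 8.6]
```

Cover is now seated: deck x about 15 mm, z about 3 mm. On to bottle 1.

move_arm(
  targets=[
    [[-13, -13, 8, -0.115, 0.5], [-12, -15, 8, -0.115, 0.5], [-10, -16, 8, -0.115, 0.5], [-8, -17, 8, -0.115, 0.5], [-6, -18, 8, -0.115, 0.5], [-4, -18, 8, -0.115, 0.5], [-2, -19, 8, -0.115, 0.5], [0, -15, 8, -0.115, 0.5], [0, 0, 0, 0, 0.5]],
  ],
)

```text
t: 21.32
ee_pos: [0.545, 0.1611, 0.3277]
ee_rot: [[-0.992, -0.106, -0.065], [-0.106, 0.994, -0.008], [0.066, -0.001, -0.998]]
contact_force: [0.1, -0.0, -0.8]
width: 0.752
```

Run:
```python
from h import *
st();snap('wrist','w17.png');pp('wrist',['bottle1','carton1','cream_jar'])
to(np.array([.54,.142,.22]),np.pi/2+.04,20)
```

```text
t 21.32 p [0.545  0.1611 0.3277] q [ 0.23  0.66 -0.83  1.76  0.52  1.03  0.88] w 0.752 F [ 0.1 -0.  -0.8]
[[-0.992, -0.106, -0.065], [-0.106, 0.994, -0.008], [0.066, -0.001, -0.998]]
bottle1 [([0.546, 0.144, 0.016], 0.97), ([0.449, 0.044, 0.015], 0.6)]
carton1 [([0.651, 0.042, 0.012], 0.91), ([0.452, 0.14, 0.012], 0.64)]
cream_jar [([0.653, 0.135, 0.003], 0.97)]
n 6 turn/row 0.011 t 21.52 p [0.5454 0.1657 0.3304] q7 0.87
[-1.4, -3.9, 18.4] [-1.5, -3.9, 18.4] [-1.5, -3.9, 18.4] [-1.5, -3.9, 18.4] [-1.6, -3.9, 18.4] [-1.6, -3.9, 18.4]
```

View pics/w17.png

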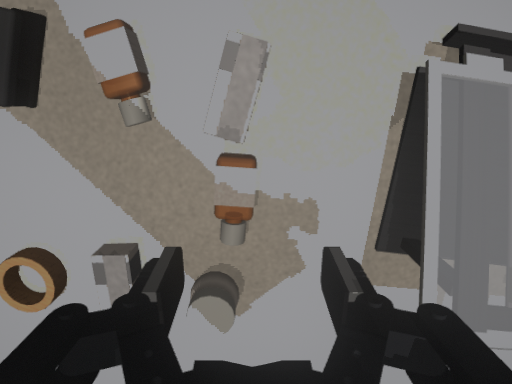

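The wrist view shows bottle 1 at (235,200), bottle 2 at (122,75), the near carton at (238,88), and jar and tape at lower left. I'll compute yaws by unprojecting.

```bash
cat >> h.py <<'E'
def wray(px,z,s=None):
    s=s or r.sense();c=r.calibration('wrist');K=np.array([[c['fx'],0,c['cx']],[0,c['fy'],c['cy']],[0,0,1]])
    n=cv2.undistortPoints(np.array(px,float).reshape(-1,1,2),K,np.array(c['distortion'])).reshape(-1,2)
    T=np.eye(4);T[:3,:3]=s['ee_rot'];T[:3,3]=s['ee_pos'];T=T@np.array(c['mount'])
    d=np.c_[n,np.ones(len(n))]@T[:3,:3].T;o=T[:3,3]
    return o+d*((z-o[2])/d[:,2])[:,None]
E
python3 - <<'E'
from h import *
for nm,a,z in [('b1',[(238,157),(232,240)],.014),('b2',[(103,28),(138,120)],.014),('cn',[(236,37),(211,137)],.028),('cn2',[(267,48),(238,140)],.028)]:
    w=wray(a,z);d=w[1]-w[0];print(nm,w.mean(0).round(3),round(float(np.arctan2(d[1],d[0])),3),np.linalg.norm(d).round(3))
E
```

```text
b1 [0.55  0.151 0.014] 0.021 0.078
b2 [0.452 0.047 0.014] 0.408 0.077
cn [0.455 0.134 0.028] -0.168 0.079
cn2 [0.458 0.157 0.028] -0.211 0.075
```

move_arm(
  targets=[
    [[-1, -6, 18, 0.01, 0.3], [-1, -6, 18, 0.01, 0.3], [-1, -4, 18, 0.01, 0.3], [-2, -4, 18, 0.01, 0.3], [-2, -3, 15, 0.01, 0.3], [0, 0, 0, 0, 0.3]],
  ],
)

```text
t: 22.02
ee_pos: [0.5507, 0.1549, 0.2464]
ee_rot: [[-0.998, -0.048, -0.049], [-0.049, 0.999, 0.003], [0.049, 0.005, -0.999]]
contact_force: [-0.9, -0.3, -0.7]
width: 0.652
```

Run:
```python
from h import *
st();to(np.array([.539,.143,.178]),np.pi/2+.03,15)
```

```text
t 22.02 p [0.5507 0.1549 0.2464] q [ 0.18  0.76 -0.74  1.8   0.62  0.88  0.77] w 0.652 F [-0.9 -0.3 -0.7]
[[-0.998, -0.048, -0.049], [-0.049, 0.999, 0.003], [0.049, 0.005, -0.999]]
n 5 turn/row 0.004 t 22.02 p [0.5507 0.1549 0.2464] q7 0.77
[0.3, -2.5, 13.7] [0.3, -2.5, 13.7] [0.3, -2.5, 13.7] [0.3, -2.5, 13.7] [0.3, -2.5, 13.7]
```

move_arm(
  targets=[
    [[0, -4, 13, 0.004, 0.3], [0, -3, 13, 0.004, 0.3], [0, -3, 14, 0.004, 0.3], [0, -2, 14, 0, 0.3], [0, -2, 10, 0, 0.3], [0, 0, 0, 0, 0.3]],
  ],
)

```text
t: 22.52
ee_pos: [0.5488, 0.1447, 0.1796]
ee_rot: [[-0.998, -0.037, -0.044], [-0.037, 0.999, 0.005], [0.044, 0.007, -0.999]]
contact_force: [0.0, -0.3, 0.6]
width: 0.648
```

Run:
```python
from h import *
st();to(np.array([.539,.143,.178]),np.pi/2+.03,15)
```

```text
t 22.52 p [0.5488 0.1447 0.1796] q [ 0.15  0.85 -0.66  1.82  0.7   0.76  0.71] w 0.648 F [ 0.  -0.3  0.6]
[[-0.998, -0.037, -0.044], [-0.037, 0.999, 0.005], [0.044, 0.007, -0.999]]
n 1 turn/row 0.007 t 22.52 p [0.5488 0.1447 0.1796] q7 0.71
[3.1, -2.4, 1.9]
```

Close and lift.

move_arm(
  targets=[
    [[3, -2, 1, 0, 0.3], [0, 0, 0, 0, -1], [0, 0, 0, 0, -1], [0, 0, 0, 0, -1], [0, 0, 0, 0, -1], [0, 0, 0, 0, -1], [0, 0, -15, 0, -1], [0, 0, -30, 0, -1], [0, 0, -30, 0, -1], [0, 0, -30, 0, -1]],
  ],
  newtons=35,
)

```text
t: 23.35
ee_pos: [0.5479, 0.1412, 0.2847]
ee_rot: [[-0.998, -0.038, -0.055], [-0.038, 0.999, 0.003], [0.055, 0.005, -0.998]]
contact_force: [0.3, 0.1, -1.7]
width: 0.39
```

Run:
```python
from h import *
st();to(case(-.058,-.0595,.29),CY+np.pi/2,30)
```

```text
t 23.35 p [0.5479 0.1412 0.2847] q [ 0.23  0.7  -0.78  1.8   0.57  0.94  0.82] w 0.39 F [ 0.3  0.1 -1.7]
[[-0.998, -0.038, -0.055], [-0.038, 0.999, 0.003], [0.055, 0.005, -0.998]]
n 16 turn/row 0.011 t 23.35 p [0.5479 0.1412 0.2847] q7 0.82
[9.7, -28.4, 0.1] [9.3, -28.5, 0.0] [9.0, -28.6, 0.0] [8.7, -28.7, 0.0] [8.4, -28.8, -0.0] [8.1, -28.9, -0.0] [7.8, -29.0, -0.0] [7.5, -29.0, -0.1] [7.2, -29.1, -0.1] [6.9, -29.2, -0.1] [6.5, -29.3, -0.1] [6.2, -29.3, -0.1] [5.9, -29.4, -0.1] [5.6, -29.5, -0.2] [5.3, -29.5, -0.2] [4.9, -29.6, -0.2]
```

move_arm(
  targets=[
    [[5, -14, 0, 0.011, -1], [9, -28, 0, 0.011, -1], [9, -28, 0, 0.011, -1], [9, -29, 0, 0.011, -1], [9, -29, 0, 0.011, -1], [8, -29, 0, 0.011, -1], [8, -29, 0, 0.011, -1], [8, -29, 0, 0.011, -1], [8, -29, 0, 0.011, -1], [7, -29, 0, 0.011, -1]],
  ],
)

```text
t: 24.18
ee_pos: [0.4657, -0.1306, 0.3065]
ee_rot: [[-0.998, 0.06, -0.028], [0.06, 0.998, 0.01], [0.029, 0.008, -1.0]]
contact_force: [0.2, 0.2, -2.4]
width: 0.39
```

move_arm(
  targets=[
    [[7, -29, 0, 0.011, -1], [7, -29, 0, 0.011, -1], [6, -29, 0, 0.011, -1], [6, -29, 0, 0.011, -1], [6, -25, 0, 0.011, -1], [0, 0, 0, 0, -1]],
  ],
)

```text
t: 24.68
ee_pos: [0.4167, -0.2808, 0.3133]
ee_rot: [[-0.992, 0.125, -0.026], [0.125, 0.992, 0.002], [0.026, -0.001, -1.0]]
contact_force: [-0.4, -0.9, -1.5]
width: 0.39
```

Run:
```python
from h import *
st();to(case(-.058,-.0595,.25),CY+np.pi/2,25)
```

```text
t 24.68 p [ 0.4167 -0.2808  0.3133] q [ 1.09  0.54 -0.76  1.96  0.5   0.86  1.51] w 0.39 F [-0.4 -0.9 -1.5]
[[-0.992, 0.125, -0.026], [0.125, 0.992, 0.002], [0.026, -0.001, -1.0]]
n 3 turn/row 0.003 t 24.68 p [ 0.4167 -0.2808  0.3133] q7 1.51
[1.2, -12.8, 21.2] [1.2, -12.9, 21.2] [1.2, -12.9, 21.2]
```

move_arm(
  targets=[
    [[1, -13, 10, 0.003, -1], [1, -13, 20, 0.003, -1], [1, -10, 20, 0.003, -1], [0, 0, 10, 0, -1], [0, 0, 0, 0, -1]],
  ],
)

```text
t: 25.1
ee_pos: [0.4077, -0.3194, 0.254]
ee_rot: [[-0.991, 0.135, -0.021], [0.135, 0.991, -0.003], [0.021, -0.005, -1.0]]
contact_force: [-1.1, 0.1, -1.2]
width: 0.387
```

Run:
```python
from h import *
st();to(case(-.058,-.0595,.190),CY+np.pi/2,15);snap('wrist','w18.png');pp('wrist',['well_bottles','bottle1'])
```

```text
t 25.1 p [ 0.4077 -0.3194  0.254 ] q [ 1.09  0.65 -0.68  1.95  0.59  0.77  1.5 ] w 0.387 F [-1.1  0.1 -1.2]
[[-0.991, 0.135, -0.021], [0.135, 0.991, -0.003], [0.021, -0.005, -1.0]]
n 5 turn/row -0.0 t 25.1 p [ 0.4077 -0.3194  0.254 ] q7 1.5
[0.2, 0.3, 12.8] [0.2, 0.3, 12.8] [0.2, 0.3, 12.8] [0.2, 0.3, 12.8] [0.2, 0.3, 12.8] 
well_bottles []
bottle1 [([0.416, -0.323, 0.093], 0.6)]
```

move_arm(
  targets=[
    [[0, 0, 13, 0, -1], [0, 0, 13, 0, -1], [0, 0, 13, 0, -1], [0, 0, 13, 0, -1], [0, 0, 10, 0, -1], [0, 0, 5, 0, -1], [0, 0, 0, 0, -1]],
  ],
)

```text
t: 25.83
ee_pos: [0.4109, -0.3178, 0.1858]
ee_rot: [[-0.992, 0.129, -0.013], [0.129, 0.992, -0.008], [0.012, -0.01, -1.0]]
contact_force: [-5.0, 1.4, 24.0]
width: 0.392
```

Run:
```python
from h import *
st();to(case(-.058,-.0595,.185),CY+np.pi/2,15)
```

```text
t 25.83 p [ 0.4109 -0.3178  0.1858] q [ 1.02  0.75 -0.58  1.97  0.71  0.64  1.41] w 0.392 F [-5.   1.4 24. ]
[[-0.992, 0.129, -0.013], [0.129, 0.992, -0.008], [0.012, -0.01, -1.0]]
n 1 turn/row 0.006 t 25.83 p [ 0.4109 -0.3178  0.1858] q7 1.41
[6.4, 0.1, 0.9]
```

Floor contact. Release and rise.

move_arm(
  targets=[
    [[0, 0, 0, 0, -0.1], [0, 0, 0, 0, 0.2], [0, 0, 0, 0, 0.2], [0, 0, -20, 0, 0.2], [0, 0, -30, 0, 0.2], [0, 0, -30, 0, 0.3], [0, 0, -30, 0, 0.3], [0, 0, -10, 0, 0.3]],
  ],
)

```text
t: 26.5
ee_pos: [0.4121, -0.3156, 0.3052]
ee_rot: [[-0.992, 0.127, -0.02], [0.127, 0.992, -0.002], [0.019, -0.005, -1.0]]
contact_force: [0.8, -0.5, -0.1]
width: 0.649
```

Run:
```python
from h import *
st();snap('wrist','w19.png');pp('wrist',['bottle1']);snap('side','s19.png');pp('side',['bottle1','carton1'])
to(np.array([.4434,.0385,.29]),np.pi/2+.34,32)
```

```text
t 26.5 p [ 0.4121 -0.3156  0.3052] q [ 1.13  0.57 -0.74  1.92  0.52  0.86  1.56] w 0.649 F [ 0.8 -0.5 -0.1]
[[-0.992, 0.127, -0.02], [0.127, 0.992, -0.002], [0.019, -0.005, -1.0]]
bottle1 [([0.418, -0.322, 0.023], 0.77)]
bottle1 [([0.416, -0.322, 0.023], 0.67), ([0.45, 0.041, 0.012], 0.64), ([0.51, 0.395, 0.082], 0.36)]
carton1 [([0.45, 0.139, 0.014], 0.78), ([0.456, -0.321, 0.008], 0.73), ([0.644, 0.042, 0.009], 0.69)]
n 12 turn/row -0.039 t 26.75 p [ 0.4103 -0.3152  0.3005] q7 1.56
[0.7, 29.6, 0.9] [-0.5, 29.6, 0.8] [-1.7, 29.6, 0.8] [-2.8, 29.5, 0.8] [-3.9, 29.4, 0.7] [-5.1, 29.2, 0.7] [-6.2, 29.0, 0.7] [-7.3, 28.7, 0.7] [-8.5, 28.4, 0.6] [-9.5, 28.0, 0.6] [-10.6, 27.6, 0.6] [-11.7, 27.2, 0.5]
```

Bottle 1 is on the ribbed floor (z 0.023). Now bottle 2.

move_arm(
  targets=[
    [[0, 20, 1, -0.039, 0.3], [0, 30, 1, -0.039, 0.3], [-2, 30, 1, -0.039, 0.3], [-3, 30, 1, -0.039, 0.3], [-4, 29, 1, -0.039, 0.3], [-5, 29, 1, -0.039, 0.3], [-6, 29, 1, -0.039, 0.3], [-7, 29, 1, -0.039, 0.3], [-8, 28, 1, -0.039, 0.3], [-9, 28, 1, -0.039, 0.3]],
  ],
)

```text
t: 27.58
ee_pos: [0.4327, -0.0252, 0.2765]
ee_rot: [[-0.964, -0.261, -0.046], [-0.262, 0.965, 0.01], [0.042, 0.022, -0.999]]
contact_force: [0.2, -0.4, -0.0]
width: 0.654
```

move_arm(
  targets=[
    [[-10, 28, 1, -0.039, 0.3], [-10, 20, 1, -0.03, 0.3], [0, 0, 0, 0, 0.3]],
  ],
)

```text
t: 27.83
ee_pos: [0.4364, 0.0348, 0.2714]
ee_rot: [[-0.939, -0.34, -0.052], [-0.341, 0.94, 0.015], [0.043, 0.032, -0.999]]
contact_force: [0.3, 1.0, -0.2]
width: 0.649
```

Run:
```python
from h import *
st();snap('wrist','w20.png');pp('wrist',['bottle1','carton1'])
to(np.array([.443,.0395,.23]),np.pi/2+.34,20)
cv2.imwrite('pics/w20c.png',cv2.imread('pics/w20.png'))
```

```text
t 27.83 p [0.4364 0.0348 0.2714] q [ 0.54  0.58 -0.88  2.12  0.61  0.77  1.18] w 0.649 F [ 0.3  1.  -0.2]
[[-0.939, -0.34, -0.052], [-0.341, 0.94, 0.015], [0.043, 0.032, -0.999]]
bottle1 [([0.451, 0.045, 0.014], 0.83)]
carton1 [([0.453, 0.138, 0.011], 0.97)]
n 3 turn/row -0.0 t 27.98 p [0.4362 0.0299 0.2712] q7 1.18
[-6.2, 0.4, 13.5] [-6.2, 0.4, 13.5] [-6.2, 0.4, 13.5]
```

View pics/w20.png

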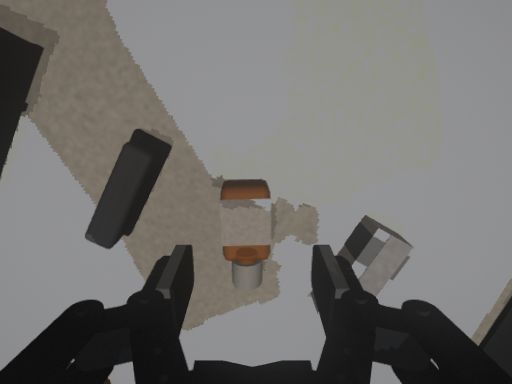

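Bottle 2 is aligned with the jaws at (247,230) and the stapler is clear. Descend.

move_arm(
  targets=[
    [[-6, 2, 14, 0, 0.3], [-6, 1, 14, 0, 0.3], [-5, 1, 14, 0, 0.3], [-2, 0, 14, 0, 0.3], [0, 0, 14, 0, 0.3], [0, 0, 0, 0, 0.3]],
  ],
)

```text
t: 28.48
ee_pos: [0.449, 0.0308, 0.1948]
ee_rot: [[-0.947, -0.316, -0.058], [-0.317, 0.949, 0.006], [0.053, 0.023, -0.998]]
contact_force: [-2.3, -1.0, -0.3]
width: 0.653
```

Run:
```python
from h import *
st();to(np.array([.4435,.041,.178]),np.pi/2+.34,14)
```

```text
t 28.48 p [0.449  0.0308 0.1948] q [ 0.42  0.72 -0.73  2.11  0.77  0.66  1.05] w 0.653 F [-2.3 -1.  -0.3]
[[-0.947, -0.316, -0.058], [-0.317, 0.949, 0.006], [0.053, 0.023, -0.998]]
n 2 turn/row -0.009 t 28.48 p [0.449  0.0308 0.1948] q7 1.05
[-3.5, 3.7, 8.5] [-3.6, 3.7, 8.5]
```

move_arm(
  targets=[
    [[-3, 4, 9, -0.01, 0.3], [-3, 3, 8, 0, 0.3], [0, 0, 0, 0, -1], [0, 0, 0, 0, -1], [0, 0, 0, 0, -1], [0, 0, 0, 0, -1], [0, 0, -15, 0, -1], [0, 0, -30, 0, -1], [0, 0, -30, 0, -1], [0, 0, -35, 0, -1]],
  ],
)

```text
t: 29.32
ee_pos: [0.4556, 0.0361, 0.2858]
ee_rot: [[-0.944, -0.322, -0.07], [-0.323, 0.946, 0.003], [0.066, 0.026, -0.998]]
contact_force: [0.9, 0.1, -2.4]
width: 0.393
```

Run:
```python
from h import *
st();to(case(.040,-.0595,.29),CY+np.pi/2,30)
```

```text
t 29.32 p [0.4556 0.0361 0.2858] q [ 0.53  0.59 -0.89  2.06  0.58  0.85  1.2 ] w 0.393 F [ 0.9  0.1 -2.4]
[[-0.944, -0.322, -0.07], [-0.323, 0.946, 0.003], [0.066, 0.026, -0.998]]
n 13 turn/row 0.036 t 29.32 p [0.4556 0.0361 0.2858] q7 1.2
[5.2, -28.1, -0.7] [4.2, -28.3, -0.8] [3.2, -28.4, -0.8] [2.2, -28.5, -0.9] [1.1, -28.6, -1.0] [0.1, -28.6, -1.0] [-0.9, -28.6, -1.1] [-1.9, -28.5, -1.2] [-2.9, -28.4, -1.2] [-3.9, -28.3, -1.3] [-4.9, -28.2, -1.3] [-5.9, -28.0, -1.4] [-6.9, -27.7, -1.5]
```

move_arm(
  targets=[
    [[3, -14, -1, 0.036, -1], [4, -28, -1, 0.036, -1], [3, -28, -1, 0.036, -1], [2, -28, -1, 0.036, -1], [1, -28, -1, 0.036, -1], [0, -28, -1, 0.036, -1], [-1, -29, -1, 0.036, -1], [-2, -29, -1, 0.036, -1], [-3, -28, -1, 0.036, -1], [-4, -28, -1, 0.036, -1]],
  ],
)

```text
t: 30.15
ee_pos: [0.4978, -0.235, 0.3044]
ee_rot: [[-0.998, 0.034, -0.053], [0.033, 0.999, 0.003], [0.053, 0.002, -0.999]]
contact_force: [0.5, -0.4, -0.2]
width: 0.388
```

move_arm(
  targets=[
    [[-5, -28, -1, 0.036, -1], [-6, -28, -1, 0.036, -1], [-7, -28, -1, 0.03, -1], [0, 0, 0, 0, -1]],
  ],
)

```text
t: 30.48
ee_pos: [0.508, -0.3318, 0.3073]
ee_rot: [[-0.987, 0.15, -0.052], [0.151, 0.989, -0.001], [0.051, -0.009, -0.999]]
contact_force: [-0.1, -0.2, -1.7]
width: 0.393
```

Run:
```python
from h import *
st();to(case(.042,-.0595,.25),CY+np.pi/2,20)
```

```text
t 30.48 p [ 0.508  -0.3318  0.3073] q [ 0.98  0.7  -0.69  1.68  0.53  1.01  1.5 ] w 0.393 F [-0.1 -0.2 -1.7]
[[-0.987, 0.15, -0.052], [0.151, 0.989, -0.001], [0.051, -0.009, -0.999]]
n 3 turn/row -0.005 t 30.48 p [ 0.508  -0.3318  0.3073] q7 1.5
[-1.5, 0.4, 19.1] [-1.5, 0.4, 19.1] [-1.5, 0.3, 19.1]
```

move_arm(
  targets=[
    [[-1, 0, 15, -0.005, -1], [-1, 0, 20, -0.005, -1], [-1, 0, 20, -0.005, -1], [0, 0, 0, 0, -1]],
  ],
)

```text
t: 30.82
ee_pos: [0.5071, -0.3332, 0.2491]
ee_rot: [[-0.989, 0.136, -0.05], [0.137, 0.991, -0.002], [0.05, -0.009, -0.999]]
contact_force: [-1.3, -0.0, -0.8]
width: 0.39
```

Run:
```python
from h import *
st();to(case(.042,-.0595,.187),CY+np.pi/2,15)
```

```text
t 30.82 p [ 0.5071 -0.3332  0.2491] q [ 0.95  0.77 -0.65  1.71  0.6   0.91  1.47] w 0.39 F [-1.3 -0.  -0.8]
[[-0.989, 0.136, -0.05], [0.137, 0.991, -0.002], [0.05, -0.009, -0.999]]
n 5 turn/row -0.0 t 30.82 p [ 0.5071 -0.3332  0.2491] q7 1.47
[-1.0, 0.5, 12.4] [-1.0, 0.5, 12.4] [-1.0, 0.5, 12.4] [-1.0, 0.5, 12.4] [-1.0, 0.5, 12.4]
```

move_arm(
  targets=[
    [[-1, 1, 12, 0, -1], [-1, 0, 12, 0, -1], [-1, 0, 12, 0, -1], [-1, 0, 12, 0, -1], [-1, 0, 11, 0, -1], [0, 0, 4, 0, -1], [0, 0, 0, 0, -1]],
  ],
)

```text
t: 31.4
ee_pos: [0.5113, -0.33, 0.184]
ee_rot: [[-0.99, 0.131, -0.049], [0.132, 0.991, -0.004], [0.048, -0.01, -0.999]]
contact_force: [0.3, 0.1, -1.1]
width: 0.394
```

Run:
```python
from h import *
st();to(case(.042,-.0595,.187),CY+np.pi/2,15)
```

```text
t 31.4 p [ 0.5113 -0.33    0.184 ] q [ 0.91  0.87 -0.6   1.72  0.67  0.82  1.42] w 0.394 F [ 0.3  0.1 -1.1]
[[-0.99, 0.131, -0.049], [0.132, 0.991, -0.004], [0.048, -0.01, -0.999]]
n 1 turn/row 0.003 t 31.4 p [ 0.5113 -0.33    0.184 ] q7 1.42
[2.0, -1.3, -2.7]
```

move_arm(
  targets=[
    [[0, 0, 3, 0, -1], [0, 0, 0, 0, 0.1], [0, 0, 0, 0, 0.2], [0, 0, 0, 0, 0.2], [0, 0, -20, 0, 0.2], [0, 0, -30, 0, 0.2], [0, 0, -30, 0, 0.3], [0, 0, -30, 0, 0.3], [0, 0, -10, 0, 0.3]],
  ],
)

```text
t: 32.15
ee_pos: [0.5177, -0.3285, 0.3023]
ee_rot: [[-0.99, 0.131, -0.056], [0.131, 0.991, -0.001], [0.055, -0.009, -0.998]]
contact_force: [-0.0, -0.6, 0.4]
width: 0.651
```

Run:
```python
from h import *
st();snap('side','s21.png');pp('side',['bottle1','carton1']);snap('wrist','w21.png');pp('wrist',['bottle1'])
to(np.array([.452,.138,.29]),np.pi/2-.16,32)
```

```text
t 32.15 p [ 0.5177 -0.3285  0.3023] q [ 0.96  0.72 -0.69  1.67  0.54  1.01  1.51] w 0.651 F [-0.  -0.6  0.4]
[[-0.99, 0.131, -0.056], [0.131, 0.991, -0.001], [0.055, -0.009, -0.998]]
bottle1 [([0.417, -0.323, 0.023], 0.64), ([0.509, -0.332, 0.021], 0.48), ([0.479, -0.208, 0.005], 0.33)]
carton1 [([0.644, 0.045, 0.013], 0.92), ([0.451, 0.135, 0.016], 0.89), ([0.515, -0.336, 0.025], 0.7)]
bottle1 [([0.42, -0.324, 0.025], 0.72), ([0.514, -0.334, 0.022], 0.71), ([0.476, -0.209, 0.005], 0.36)]
n 15 turn/row 0.002 t 32.4 p [ 0.5155 -0.3283  0.297 ] q7 1.51
[7.6, 30.3, 0.8] [7.6, 30.3, 0.8] [7.7, 30.3, 0.8] [7.8, 30.3, 0.8] [7.8, 30.3, 0.8] [7.9, 30.3, 0.8] [7.9, 30.2, 0.8] [8.0, 30.2, 0.8] [8.1, 30.2, 0.8] [8.1, 30.2, 0.8] [8.2, 30.2, 0.8] [8.2, 30.2, 0.8] [8.3, 30.2, 0.8] [8.3, 30.1, 0.8] [8.4, 30.1, 0.8]
```

Both bottles are in the ribbed well (z about 0.022). Next is the near carton.

move_arm(
  targets=[
    [[6, 20, 0, 0.002, 0.3], [8, 30, 0, 0.002, 0.3], [8, 30, 0, 0.002, 0.3], [8, 30, 1, 0.002, 0.3], [8, 30, 1, 0.002, 0.3], [8, 30, 1, 0.002, 0.3], [8, 30, 1, 0.002, 0.3], [8, 30, 1, 0.002, 0.3], [8, 30, 1, 0.002, 0.3], [8, 30, 1, 0.002, 0.3]],
  ],
)

```text
t: 33.23
ee_pos: [0.4714, -0.0276, 0.2764]
ee_rot: [[-0.982, 0.169, -0.086], [0.169, 0.986, 0.008], [0.087, -0.006, -0.996]]
contact_force: [0.2, -0.1, -0.2]
width: 0.65
```

move_arm(
  targets=[
    [[8, 30, 1, 0.002, 0.3], [8, 30, 1, 0.002, 0.3], [8, 30, 1, 0.002, 0.3], [8, 30, 1, 0.002, 0.3], [0, 0, 0, 0, 0.3]],
  ],
)

```text
t: 33.65
ee_pos: [0.4543, 0.1068, 0.2682]
ee_rot: [[-0.98, 0.171, -0.098], [0.17, 0.985, 0.013], [0.099, -0.004, -0.995]]
contact_force: [0.8, 0.6, 0.2]
width: 0.652
```

```bash
cat >> h.py <<'E'
def obj(nm,box,thr=None):
    pass
E
python3 - <<'E'
from h import *
st();snap('wrist','w22.png');pp('wrist',['carton1']);to(np.array([.452,.138,.22]),np.pi/2-.16,20)
E
```

```text
t 33.65 p [0.4543 0.1068 0.2682] q [ 0.3   0.6  -0.77  2.04  0.5   0.8   0.63] w 0.652 F [0.8 0.6 0.2]
[[-0.98, 0.171, -0.098], [0.17, 0.985, 0.013], [0.099, -0.004, -0.995]]
carton1 [([0.454, 0.14, 0.01], 0.61)]
n 4 turn/row -0.004 t 33.75 p [0.455  0.1017 0.2676] q7 0.63
[-2.7, 9.3, 11.8] [-2.8, 9.3, 11.8] [-2.8, 9.3, 11.8] [-2.8, 9.2, 11.8]
```

move_arm(
  targets=[
    [[-3, 9, 10, -0.004, 0.3], [-3, 9, 12, -0.004, 0.3], [-3, 9, 12, 0, 0.3], [-3, 8, 12, 0, 0.3], [0, 0, 0, 0, 0.3]],
  ],
)

```text
t: 34.17
ee_pos: [0.4688, 0.127, 0.2142]
ee_rot: [[-0.979, 0.176, -0.106], [0.177, 0.984, 0.003], [0.105, -0.016, -0.994]]
contact_force: [-0.9, -0.6, 1.0]
width: 0.649
```

Run:
```python
from h import *
st();snap('wrist','w23.png');pp('wrist',['carton1']);to(np.array([.453,.138,.178]),np.pi/2-.16,14)
```

```text
t 34.17 p [0.4688 0.127  0.2142] q [ 0.19  0.71 -0.69  2.01  0.59  0.74  0.53] w 0.649 F [-0.9 -0.6  1. ]
[[-0.979, 0.176, -0.106], [0.177, 0.984, 0.003], [0.105, -0.016, -0.994]]
carton1 [([0.452, 0.138, 0.012], 0.84)]
n 3 turn/row -0.006 t 34.27 p [0.4689 0.1262 0.2156] q7 0.53
[-0.8, 4.0, 12.8] [-0.8, 4.0, 12.8] [-0.8, 4.0, 12.8]
```

move_arm(
  targets=[
    [[0, 5, 12, 0, 0.3], [0, 5, 13, 0, 0.3], [-1, 4, 13, 0, 0.3], [0, 0, 0, 0, 0.3], [0, 0, 0, 0, -1], [0, 0, 0, 0, -1], [0, 0, 0, 0, -1], [0, 0, 0, 0, -1]],
  ],
  newtons=25,
)

```text
t: 34.93
ee_pos: [0.4686, 0.1377, 0.175]
ee_rot: [[-0.978, 0.181, -0.104], [0.182, 0.983, 0.0], [0.103, -0.019, -0.995]]
contact_force: [0.1, 0.8, -0.7]
width: 0.392
```

Run:
```python
from h import *
st();to(np.array([.453,.138,.178]),np.pi/2-.16,14)
```

```text
t 34.93 p [0.4686 0.1377 0.175 ] q [ 0.12  0.78 -0.63  2.    0.65  0.68  0.46] w 0.392 F [ 0.1  0.8 -0.7]
[[-0.978, 0.181, -0.104], [0.182, 0.983, 0.0], [0.103, -0.019, -0.995]]
n 1 turn/row -0.022 t 34.93 p [0.4686 0.1377 0.175 ] q7 0.46
[-0.3, 0.3, -2.2]
```

move_arm(
  targets=[
    [[0, 0, -15, 0, -1], [0, 0, -30, 0, -1], [0, 0, -35, 0, -1], [0, 0, -35, 0, -1], [0, 0, 0, 0, -1]],
  ],
)

```text
t: 35.35
ee_pos: [0.4801, 0.1373, 0.2932]
ee_rot: [[-0.978, 0.18, -0.109], [0.181, 0.984, -0.001], [0.107, -0.02, -0.994]]
contact_force: [1.0, -0.6, -0.6]
width: 0.39
```

Run:
```python
from h import *
st();to(case(-.05,.0595,.29),CY+np.pi/2,30)
```

```text
t 35.35 p [0.4801 0.1373 0.2932] q [ 0.24  0.6  -0.78  1.94  0.47  0.91  0.61] w 0.39 F [ 1.  -0.6 -0.6]
[[-0.978, 0.18, -0.109], [0.181, 0.984, -0.001], [0.107, -0.02, -0.994]]
n 12 turn/row -0.004 t 35.35 p [0.4801 0.1373 0.2932] q7 0.61
[-2.1, -28.3, 0.7] [-2.0, -28.3, 0.7] [-1.9, -28.3, 0.7] [-1.8, -28.3, 0.7] [-1.7, -28.3, 0.7] [-1.6, -28.3, 0.8] [-1.5, -28.3, 0.8] [-1.4, -28.3, 0.8] [-1.3, -28.3, 0.8] [-1.2, -28.3, 0.8] [-1.1, -28.3, 0.8] [-1.0, -28.3, 0.8]
```

move_arm(
  targets=[
    [[-1, -14, 0, -0.004, -1], [-2, -28, 0, -0.004, -1], [-2, -28, 0, -0.004, -1], [-2, -28, 0, -0.004, -1], [-2, -28, 0, -0.004, -1], [-2, -28, 0, -0.004, -1], [-2, -28, 0, -0.004, -1], [-1, -28, 0, -0.004, -1], [-1, -28, 0, -0.004, -1], [-1, -28, 0, -0.004, -1]],
  ],
)

```text
t: 36.18
ee_pos: [0.4531, -0.1326, 0.3005]
ee_rot: [[-0.987, 0.127, -0.096], [0.128, 0.992, 0.002], [0.095, -0.01, -0.995]]
contact_force: [0.6, -0.1, -1.4]
width: 0.395
```

move_arm(
  targets=[
    [[-1, -28, 0, -0.004, -1], [-1, -28, 0, -0.004, -1], [-1, -15, 0, -0.004, -1], [0, 0, 0, 0, -1]],
  ],
)

```text
t: 36.52
ee_pos: [0.444, -0.214, 0.3009]
ee_rot: [[-0.988, 0.124, -0.097], [0.125, 0.992, -0.001], [0.096, -0.013, -0.995]]
contact_force: [-0.6, -0.7, -0.7]
width: 0.394
```

Run:
```python
from h import *
st();to(case(-.05,.0595,.24),CY+np.pi/2,20)
```

```text
t 36.52 p [ 0.444  -0.214   0.3009] q [ 0.93  0.56 -0.74  1.96  0.5   0.91  1.35] w 0.394 F [-0.6 -0.7 -0.7]
[[-0.988, 0.124, -0.097], [0.125, 0.992, -0.001], [0.096, -0.013, -0.995]]
n 4 turn/row 0.003 t 36.52 p [ 0.444  -0.214   0.3009] q7 1.35
[-0.4, 3.3, 15.4] [-0.4, 3.3, 15.4] [-0.4, 3.3, 15.4] [-0.4, 3.3, 15.4]
```

move_arm(
  targets=[
    [[0, 4, 12, 0.003, -1], [0, 4, 15, 0.003, -1], [0, 4, 15, 0.003, -1], [0, 4, 15, 0, -1], [0, 0, 0, 0, -1]],
  ],
)

```text
t: 36.93
ee_pos: [0.4401, -0.1933, 0.2402]
ee_rot: [[-0.986, 0.134, -0.094], [0.135, 0.991, 0.0], [0.093, -0.012, -0.996]]
contact_force: [0.4, 0.5, -0.7]
width: 0.389
```

Run:
```python
from h import *
st();to(case(-.05,.0595,.181),CY+np.pi/2,14)
snap('wrist','w24.png');pp('wrist',['carton1'])
```

```text
t 36.93 p [ 0.4401 -0.1933  0.2402] q [ 0.84  0.64 -0.67  2.02  0.59  0.78  1.22] w 0.389 F [ 0.4  0.5 -0.7]
[[-0.986, 0.134, -0.094], [0.135, 0.991, 0.0], [0.093, -0.012, -0.996]]
n 5 turn/row 0.0 t 36.93 p [ 0.4401 -0.1933  0.2402] q7 1.22
[-1.5, -1.4, 11.9] [-1.5, -1.4, 11.9] [-1.5, -1.4, 11.9] [-1.5, -1.4, 11.9] [-1.5, -1.4, 11.9] 
carton1 [([0.427, -0.192, 0.079], 0.93), ([0.466, -0.267, -0.0], 0.56)]
```

move_arm(
  targets=[
    [[-1, -2, 12, 0, -1], [-1, -2, 12, 0, -1], [-1, -2, 12, 0, -1], [-1, -1, 12, 0, -1], [-1, -1, 9, 0, -1], [0, 0, 3, 0, -1], [0, 0, 0, 0, -1]],
  ],
)

```text
t: 37.62
ee_pos: [0.4419, -0.2039, 0.1791]
ee_rot: [[-0.987, 0.134, -0.087], [0.135, 0.991, -0.005], [0.086, -0.016, -0.996]]
contact_force: [-4.9, 2.7, 22.9]
width: 0.395
```

Run:
```python
from h import *
st();to(case(-.05,.0595,.181),CY+np.pi/2,14)
```

```text
t 37.62 p [ 0.4419 -0.2039  0.1791] q [ 0.79  0.75 -0.59  2.02  0.7   0.68  1.16] w 0.395 F [-4.9  2.7 22.9]
[[-0.987, 0.134, -0.087], [0.135, 0.991, -0.005], [0.086, -0.016, -0.996]]
n 1 turn/row 0.0 t 37.62 p [ 0.4419 -0.2039  0.1791] q7 1.16
[2.4, 3.0, -1.1]
```

Carton is on the floor. Release, rise, and check.

move_arm(
  targets=[
    [[0, 0, 0, 0, -0.1], [0, 0, 0, 0, 0.2], [0, 0, 0, 0, 0.2], [0, 0, -20, 0, 0.2], [0, 0, -30, 0, 0.2], [0, 0, -30, 0, 0.3], [0, 0, -30, 0, 0.3], [0, 0, -10, 0, 0.3]],
  ],
)

```text
t: 38.28
ee_pos: [0.4514, -0.2032, 0.2982]
ee_rot: [[-0.986, 0.134, -0.096], [0.135, 0.991, 0.0], [0.095, -0.013, -0.995]]
contact_force: [1.1, -0.8, -0.4]
width: 0.654
```

Run:
```python
from h import *
st();snap('side','s25.png');pp('side',['carton1','bottle1']);snap('wrist','w25.png');pp('wrist',['carton1'])
to(np.array([.645,.0435,.30]),np.pi/2+.12,32)
```

```text
t 38.28 p [ 0.4514 -0.2032  0.2982] q [ 0.9   0.57 -0.74  1.96  0.51  0.91  1.31] w 0.654 F [ 1.1 -0.8 -0.4]
[[-0.986, 0.134, -0.096], [0.135, 0.991, 0.0], [0.095, -0.013, -0.995]]
carton1 [([0.643, 0.045, 0.011], 0.79), ([0.424, -0.206, 0.02], 0.76)]
bottle1 [([0.512, -0.334, 0.018], 0.57), ([0.418, -0.323, 0.025], 0.48)]
carton1 [([0.428, -0.201, 0.02], 0.72)]
n 11 turn/row -0.023 t 38.53 p [ 0.4493 -0.2032  0.2937] q7 1.31
[-15.9, 24.8, -2.4] [-16.5, 24.4, -2.5] [-17.0, 24.0, -2.5] [-17.6, 23.6, -2.6] [-18.1, 23.2, -2.6] [-18.6, 22.7, -2.7] [-19.2, 22.3, -2.7] [-19.7, 21.9, -2.8] [-20.2, 21.4, -2.8] [-20.6, 20.9, -2.8] [-21.1, 20.4, -2.9]
```

move_arm(
  targets=[
    [[-10, 15, -2, -0.023, 0.3], [-16, 24, -2, -0.023, 0.3], [-17, 24, -2, -0.023, 0.3], [-18, 24, -3, -0.023, 0.3], [-18, 23, -3, -0.023, 0.3], [-19, 23, -3, -0.023, 0.3], [-19, 22, -3, -0.023, 0.3], [-20, 22, -3, -0.023, 0.3], [-20, 21, -3, -0.023, 0.3], [-21, 21, -3, -0.023, 0.3]],
  ],
)

```text
t: 39.37
ee_pos: [0.6329, 0.0117, 0.2787]
ee_rot: [[-0.986, -0.09, -0.137], [-0.091, 0.996, 0.0], [0.136, 0.013, -0.991]]
contact_force: [0.5, 0.1, -0.0]
width: 0.654
```

move_arm(
  targets=[
    [[-21, 20, -3, -0.023, 0.3], [-10, 8, -1, 0, 0.3], [0, 0, 0, 0, 0.3]],
  ],
)

```text
t: 39.62
ee_pos: [0.6626, 0.0512, 0.2721]
ee_rot: [[-0.982, -0.123, -0.144], [-0.124, 0.992, 0.003], [0.142, 0.021, -0.99]]
contact_force: [-1.0, 0.9, 0.1]
width: 0.65
```

Run:
```python
from h import *
st();snap('wrist','w26.png');pp('wrist',['carton1','tape_roll','cream_jar']);to(np.array([.645,.0435,.22]),np.pi/2+.12,20)
```

```text
t 39.62 p [0.6626 0.0512 0.2721] q [ 0.32  0.88 -0.75  1.48  0.57  1.16  1.15] w 0.65 F [-1.   0.9  0.1]
[[-0.982, -0.123, -0.144], [-0.124, 0.992, 0.003], [0.142, 0.021, -0.99]]
carton1 []
tape_roll [([0.651, -0.05, 0.001], 0.96)]
cream_jar [([0.655, 0.133, 0.002], 0.73)]
n 3 turn/row -0.0 t 39.82 p [0.6614 0.0467 0.2732] q7 1.15
[-4.4, -1.6, 17.8] [-4.4, -1.6, 17.8] [-4.4, -1.6, 17.8]
```

View pics/w26.png

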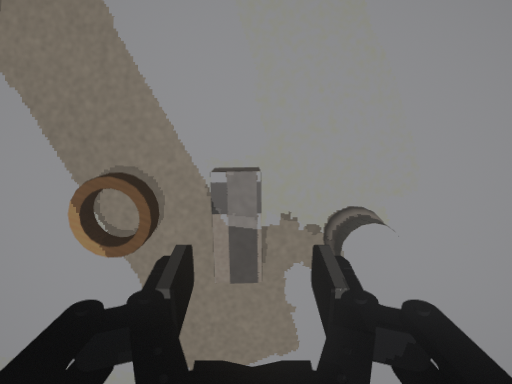

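The carton at (237,225) is aligned with the jaws. Tape (115,215) and jar (355,230) are clear. Descend.

move_arm(
  targets=[
    [[-4, -1, 18, 0, 0.25], [-4, -1, 18, 0, 0.25], [-4, -1, 18, 0, 0.25], [-4, 0, 15, 0, 0.25], [0, 0, 0, 0, 0.25]],
  ],
)

```text
t: 40.23
ee_pos: [0.6664, 0.0388, 0.1963]
ee_rot: [[-0.983, -0.112, -0.145], [-0.112, 0.994, -0.004], [0.144, 0.012, -0.989]]
contact_force: [-0.5, 0.0, -0.6]
width: 0.628
```

Run:
```python
from h import *
st();to(np.array([.645,.0435,.179]),np.pi/2+.12,14)
```

```text
t 40.23 p [0.6664 0.0388 0.1963] q [ 0.3   0.98 -0.7   1.49  0.63  1.06  1.13] w 0.628 F [-0.5  0.  -0.6]
[[-0.983, -0.112, -0.145], [-0.112, 0.994, -0.004], [0.144, 0.012, -0.989]]
n 2 turn/row -0.004 t 40.23 p [0.6664 0.0388 0.1963] q7 1.13
[-2.2, 2.5, 9.3] [-2.2, 2.5, 9.3]
```

move_arm(
  targets=[
    [[-2, 3, 9, 0, 0.25], [-2, 2, 8, 0, 0.25], [0, 0, 0, 0, -1], [0, 0, 0, 0, -1], [0, 0, 0, 0, -1], [0, 0, 0, 0, -1], [-2, 0, -15, 0, -1], [-4, 0, -30, 0, -1], [-4, 0, -35, 0, -1], [-4, 0, -35, 0, -1]],
  ],
)

```text
t: 41.07
ee_pos: [0.6957, 0.0463, 0.2874]
ee_rot: [[-0.981, -0.114, -0.16], [-0.115, 0.993, -0.006], [0.159, 0.013, -0.987]]
contact_force: [0.7, -0.2, -0.9]
width: 0.397
```

Run:
```python
from h import *
st();to(case(.05,.0595,.30),CY+np.pi/2,30)
```

```text
t 41.07 p [0.6957 0.0463 0.2874] q [ 0.29  0.91 -0.74  1.37  0.56  1.25  1.18] w 0.397 F [ 0.7 -0.2 -0.9]
[[-0.981, -0.114, -0.16], [-0.115, 0.993, -0.006], [0.159, 0.013, -0.987]]
n 10 turn/row 0.025 t 41.07 p [0.6957 0.0463 0.2874] q7 1.18
[17.4, -24.2, 1.4] [16.8, -24.6, 1.3] [16.2, -25.0, 1.2] [15.6, -25.4, 1.1] [14.9, -25.8, 1.0] [14.3, -26.2, 0.9] [13.7, -26.5, 0.8] [13.0, -26.8, 0.7] [12.3, -27.1, 0.6] [11.7, -27.4, 0.5]
```

move_arm(
  targets=[
    [[9, -12, 1, 0.025, -1], [17, -24, 1, 0.025, -1], [17, -25, 1, 0.025, -1], [16, -25, 1, 0.025, -1], [15, -26, 1, 0.025, -1], [14, -26, 1, 0.025, -1], [14, -26, 1, 0.025, -1], [13, -27, 1, 0.025, -1], [13, -27, 1, 0.025, -1], [12, -27, 1, 0.025, -1]],
  ],
)

```text
t: 41.9
ee_pos: [0.5588, -0.1954, 0.3254]
ee_rot: [[-0.984, 0.13, -0.122], [0.131, 0.991, 0.003], [0.121, -0.013, -0.993]]
contact_force: [0.4, -0.5, -1.2]
width: 0.391
```

move_arm(
  targets=[
    [[5, -8, 0, 0, -1], [0, 0, 0, 0, -1]],
  ],
)

```text
t: 42.07
ee_pos: [0.55, -0.2102, 0.3287]
ee_rot: [[-0.983, 0.14, -0.122], [0.141, 0.99, -0.002], [0.12, -0.019, -0.993]]
contact_force: [-0.0, -0.2, -0.7]
width: 0.394
```

Run:
```python
from h import *
st();to(case(.05,.0595,.24),CY+np.pi/2,20);snap('wrist','w27.png');pp('wrist',['carton1'])
```

```text
t 42.07 p [ 0.55   -0.2102  0.3287] q [ 0.78  0.67 -0.72  1.69  0.5   1.11  1.31] w 0.394 F [-0.  -0.2 -0.7]
[[-0.983, 0.14, -0.122], [0.141, 0.99, -0.002], [0.12, -0.019, -0.993]]
n 5 turn/row -0.001 t 42.07 p [ 0.55   -0.2102  0.3287] q7 1.31
[-1.2, -0.6, 18.0] [-1.2, -0.6, 18.0] [-1.2, -0.6, 18.0] [-1.2, -0.6, 18.0] [-1.2, -0.6, 18.0] 
carton1 [([0.536, -0.21, 0.166], 0.8), ([0.427, -0.202, 0.016], 0.69), ([0.417, -0.325, 0.023], 0.26)]
```

move_arm(
  targets=[
    [[1, -1, 15, 0, -1], [0, -2, 18, 0, -1], [0, -2, 18, 0, -1], [0, 0, 18, 0, -1], [0, 0, 15, 0, -1], [0, 0, 0, 0, -1]],
  ],
)

```text
t: 42.67
ee_pos: [0.5476, -0.1998, 0.247]
ee_rot: [[-0.987, 0.12, -0.108], [0.12, 0.993, 0.003], [0.108, -0.01, -0.994]]
contact_force: [-0.3, -0.0, -0.8]
width: 0.4
```

Run:
```python
from h import *
st();to(case(.05,.0595,.181),CY+np.pi/2,14);snap('wrist','w28.png');pp('wrist',['carton1'])
```

```text
t 42.67 p [ 0.5476 -0.1998  0.247 ] q [ 0.74  0.77 -0.67  1.75  0.58  0.95  1.25] w 0.4 F [-0.3 -0.  -0.8]
[[-0.987, 0.12, -0.108], [0.12, 0.993, 0.003], [0.108, -0.01, -0.994]]
n 5 turn/row 0.003 t 42.67 p [ 0.5476 -0.1998  0.247 ] q7 1.25
[-0.8, -3.1, 13.4] [-0.8, -3.1, 13.4] [-0.8, -3.1, 13.4] [-0.8, -3.1, 13.4] [-0.8, -3.1, 13.4] 
carton1 [([0.535, -0.2, 0.083], 0.79), ([0.432, -0.2, 0.014], 0.66), ([0.512, -0.332, 0.023], 0.49)]
```

move_arm(
  targets=[
    [[1, -5, 5, 0, -1], [1, -5, 8, 0, -1], [1, -3, 12, 0, -1], [0, 0, 0, 0, -1]],
  ],
)

```text
t: 43.1
ee_pos: [0.5442, -0.2121, 0.2271]
ee_rot: [[-0.988, 0.117, -0.098], [0.118, 0.993, 0.001], [0.097, -0.011, -0.995]]
contact_force: [-0.2, -0.1, -0.9]
width: 0.395
```

Run:
```python
from h import *
st();to(case(.05,.0595,.181),CY+np.pi/2,12);snap('wrist','w29.png');pp('wrist',['carton1'])
```

```text
t 43.1 p [ 0.5442 -0.2121  0.2271] q [ 0.75  0.79 -0.65  1.75  0.61  0.91  1.26] w 0.395 F [-0.2 -0.1 -0.9]
[[-0.988, 0.117, -0.098], [0.118, 0.993, 0.001], [0.097, -0.011, -0.995]]
n 4 turn/row 0.004 t 43.1 p [ 0.5442 -0.2121  0.2271] q7 1.26
[-0.4, -0.7, 11.7] [-0.4, -0.7, 11.7] [-0.4, -0.7, 11.7] [-0.4, -0.7, 11.7] 
carton1 [([0.536, -0.21, 0.063], 0.97), ([0.429, -0.204, 0.017], 0.67)]
```

move_arm(
  targets=[
    [[1, -2, 10, 0.004, -1], [0, -2, 12, 0.004, -1], [0, -1, 12, 0.004, -1], [0, 0, 9, 0.004, -1], [0, 0, 4, 0, -1], [0, 0, 0, 0, -1]],
  ],
)

```text
t: 43.7
ee_pos: [0.5407, -0.2171, 0.1804]
ee_rot: [[-0.987, 0.136, -0.091], [0.136, 0.991, -0.001], [0.09, -0.013, -0.996]]
contact_force: [-4.4, 0.8, 11.5]
width: 0.389
```

Run:
```python
from h import *
st()
```

```text
t 43.7 p [ 0.5407 -0.2171  0.1804] q [ 0.73  0.86 -0.61  1.77  0.66  0.83  1.21] w 0.389 F [-4.4  0.8 11.5]
[[-0.987, 0.136, -0.091], [0.136, 0.991, -0.001], [0.09, -0.013, -0.996]]
```

Floor contact. Release, rise well clear, and do the final checks.

move_arm(
  targets=[
    [[0, 0, 0, 0, -0.1], [0, 0, 0, 0, 0.2], [0, 0, 0, 0, 0.2], [0, 0, -20, 0, 0.2], [0, 0, -30, 0, 0.2], [0, 0, -35, 0, 0.2], [0, 0, -35, 0, 0.2], [0, 0, -35, 0, 0.2], [0, 0, -20, 0, 0.2], [0, 0, 0, 0, 0.2]],
  ],
)

```text
t: 44.53
ee_pos: [0.5559, -0.216, 0.3559]
ee_rot: [[-0.986, 0.134, -0.101], [0.134, 0.991, 0.003], [0.1, -0.01, -0.995]]
contact_force: [1.4, 0.3, 0.3]
width: 0.602
```

Run:
```python
from h import *
st();snap('wrist','w30.png');pp('wrist',['bottle1','carton1'],n=5);snap('side','s30.png')
pp('side',['bottle1','carton1','cover','cover_grip','cover_heel','cream_jar','tape_roll','stapler'],n=5)
snap('top','t30.png');pp('top',['bottle1','carton1','cover','cover_grip','cover_heel','cream_jar','tape_roll','stapler'],n=5)
```

```text
t 44.53 p [ 0.5559 -0.216   0.3559] q [ 0.8   0.64 -0.74  1.65  0.48  1.14  1.35] w 0.602 F [1.4 0.3 0.3]
[[-0.986, 0.134, -0.101], [0.134, 0.991, 0.003], [0.1, -0.01, -0.995]]
bottle1 [([0.417, -0.324, 0.022], 0.93), ([0.513, -0.332, 0.022], 0.76)]
carton1 [([0.428, -0.2, 0.016], 0.96), ([0.531, -0.22, 0.016], 0.95)]
bottle1 [([0.414, -0.321, 0.021], 0.79), ([0.514, -0.335, 0.021], 0.6)]
carton1 [([0.426, -0.207, 0.022], 0.87), ([0.527, -0.217, 0.017], 0.58)]
cover [([0.511, 0.391, 0.082], 0.76)]
cover_grip []
cover_heel [([0.419, 0.392, 0.034], 0.57)]
cream_jar [([0.647, 0.136, 0.002], 0.56), ([0.468, -0.267, -0.002], 0.49)]
tape_roll [([0.653, -0.046, -0.003], 0.64)]
stapler [([0.444, -0.048, -0.002], 0.82)]
bottle1 [([0.516, -0.334, 0.022], 0.93), ([0.415, -0.318, 0.023], 0.56)]
carton1 [([0.43, -0.205, 0.017], 0.6), ([0.529, -0.215, 0.014], 0.59)]
cover [([0.421, 0.393, 0.039], 0.75), ([0.518, 0.392, 0.081], 0.57)]
cover_grip [([0.556, 0.386, 0.129], 0.71)]
cover_heel [([0.418, 0.394, 0.04], 0.6)]
cream_jar [([0.647, 0.135, -0.002], 0.87)]
tape_roll [([0.651, -0.048, -0.003], 0.84), ([0.554, 0.389, 0.128], 0.25)]
stapler [([0.442, -0.048, -0.001], 0.77)]
```

```bash
python3 -c "
from h import *
print(r.hand_in())"
```

```text
the job is handed in; nothing more can be done
None
```

I pressed the tab, pivoted the cover out and laid it on the rest. I then packed the two bottles and two cartons that were present, and handed in at about 45 s of robot time.

**Final checks (side, top and wrist networks)**
- **Bottles:** both are in the ribbed well, at (0.416, -0.322) and (0.514, -0.334), with centres about 22 mm above the bench.
- **Cartons:** both are in the smooth well, at (0.428, -0.204) and (0.529, -0.217), with centres about 17 mm up.
- **Cover:** it lies about 15 to 18 mm up the slope and about 3 mm off the slope surface, rib up, lugs inside the lip.
- **Jar, tape and stapler:** within a few mm of where they started.
- **Gripper:** open and clear of everything.

**What went wrong or disagreed on the way**
- The cover slipped from a loosened grip during the first draw-out. It fell back into its slot, and the second grasp freed it.
- The lugs first landed on top of the lip. I pushed the cover up-slope until they dropped inside, and the heel went from about 46 to 35 mm above the bench.
- The last camera readings of the cover differ by up to 7 mm, all well within the limits.
- My last picture was refused because the viewing limit was reached, so the final state was checked by network readings only.

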